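# Move the sprung-pin flap door to the full stock bin

### The arm

A 6-joint arm with a two-finger parallel gripper is mounted at the origin on the work surface. World frame = base frame: x ahead of the robot, y to its left, z up, the work surface at z = 0. Lengths are in m, angles in rad, forces in N, time in s.
With the tool pointing down it reaches from about 0.375 to 0.9 m from the base axis. Payload 3.1 kg.
Tool frame: the origin (TCP) lies at the very end of the fingers, on their centre line; the grasp point (between the pads) lies 19 mm behind it; z points along the fingers, y is the direction in which the jaws open and shut (so a half turn about z gives the same grasp; the last joint's range is limited). The gripper opens to 85 mm and grips with 20 to 120 N. Pads are 22 mm wide; open, the fingers measure 114 mm over their backs; the gripper's body (76 mm by 85 mm) begins 54 mm behind the grasp point. The pads swing forward as they close: fully open they stand 13 mm farther back than shut.
Start: joints at [1.056, 0.527, 1.433, -0, 1.181, -0.178], TCP at [0.207, 0.59, 0.231] pointing down, gripper open.
Joint ranges: [-3.08, 3.08], [-0.75, 2.2], [0.22, 2.44], [-1.43, 4.57], [0, 2.65], [-2.85, 2.85]. Speed limits (rad/s): [2.79, 2.79, 3.14, 3.14, 3.14, 3.14].

### API

Orientations are given as a unit quaternion [x, y, z, w].
In Python, from station import manip gives the robot as it stands.
- The arm moves only by the tool send_rows, never from a script. Its argument "motion" is a list of rows, each an object with "gripper": the finger opening in mm, from 0 to 85.4; "travel": the shift along the tool's x, y, z in mm, a list of three; "rotation": the turn, a rotation vector about the tool's x, y, z in degrees, a list of three. In form: [{"gripper": gripper, "travel": [x, y, z], "rotation": [ax, ay, az]}, ...]. A call has 1 to 12 rows; each row shifts and turns the commanded pose from where the row before left it, along the tool's axes as they then stand; what a row does not reach is not made up. A row lasts 1/12 s, in which the tool goes at most 41.7 mm and 7.16 degrees, less where a joint would pass 70% of its speed; a pose out of reach is approached as far as the arm can. A call is refused whole if a number of a shift passes 41.7 or a number of a turn 7.16, either way. A call with a gripper value outside its range is refused whole. The fingers move at their own pace and stop on an object; "newtons" is the grip in N (left out, the last holds). Time passes only in rows, so rows that do not move let the fingers close. It gives the time, the measured TCP pose, the force and the opening at its end, in the units of the state.
- manip.sense(): the state, without advancing time (a new reading comes with each control period).
- manip.snapshot(name): name is "side" or "top"; returns the picture (480x640x3 uint8, red, green, blue); there is no depth.
- manip.calibration(name): a dict with "fx", "fy", "cx", "cy" (pixels), "k1" (the pictures are not rectified: a ray, as slopes to the right and down, at radius r is drawn at 1 + k1 r^2 times it, then the intrinsics apply), "cam_to_world" (4x4, takes a point from camera to world coordinates). Camera axes: x right, y down, z forward; pixel columns grow to the right and rows downward; lengths in m; the calibration is good to about 2 mm. A picture is of the moment at which its call begins. calibration takes no time and is no camera call.
- manip.sign_off(): hands the job in, once; it reports no verdict.
The state is a dict: "t": time; "q": joint angles; "qd": joint speeds; "tau": joint torques, N m; "tcp_pos": TCP position; "tool_rot": TCP orientation; "force": force on the tool from outside, world axes, zero at the start; "ft_torque": the same for the moment, N m; "finger_gap": opening from 0.0 (shut) to 1.0 (fully open).
Only numpy, scipy, OpenCV 4.12 (cv2) and the standard library are available. Lean on these libraries where they do the work, as an engineer would, in place of code of your own. Each camera call takes 0.05 s, during which the arm holds its last target. There are 200 camera calls.

### The job

The full stock bin has no front flap: pull back the sprung hinge pin of the flap on the empty bin, lift the flap off and hang it on the full bin instead, its stub at the bottom of the open slot and the pin sprung fully into its hole so that it cannot lift out. The full bin's hinge lugs are set a little differently, so feel the flap into place gently instead of forcing it, let go of it hanging straight, and leave everything else on the bench as it is.

Things in the scene. Friction and masses are not known exactly. Their poses are not given: they have to be found in the camera images.
- flap: Grey sheet-steel flap door, about 0.4 kg. Origin on its hinge axis, midway along the hinge tube; y runs along the hinge, z up, x out of the bin as it hangs. Aluminium tube 14 mm diameter, 200 mm long (y -100 to +100); the panel, 4 mm thick, 196 mm wide, hangs below it down to z -132 (lips of 10 mm towards +x). Fixed stub at its -y end, sprung pin at its +y end.
- flap_grip (a point): Where to squeeze: 30 mm above the flap's origin, axes as the flap's. Two upright plates on the tube, 24 mm wide (x), 5 mm thick, top edges 16 mm above this point, tube top 23 mm below it: the dark thumb lug is fixed, outer face at y -18; the red finger tab moves with the pin, outer face at y +36 (pin out) to +18 (pulled in): 54 mm over both, 36 mm squeezed.
- flap_pin (a joint): Travel of the sprung pin in m: 0 = fully out (sticking out 18 mm from the tube), 0.018 = pulled in to its stop; there its tip is flush with the tube's end. Squeezing the red tab towards the thumb lug pulls it in; that same grip carries the flap. Spring 4 N when out, 10 N when in; 25 N of grip is plenty to pull it in; once lifted clear, 60 N keeps the flap from rocking in the hand. The pin is 8 mm thick, its last 6 mm tapered to 6 mm.
- stub_tip (a point): End of the flap's fixed stub, on the hinge axis 113 mm to -y of the flap's origin; the stub is round, 8 mm diameter, 13 mm long. Axes as the flap's.
- bin_a: The empty blue sheet-steel stock bin on which the flap hangs at the start; fixed. 200 mm deep (x), 260 wide (y), 180 high, 4 mm walls, open at the top; origin at the centre of its underside; +x is its picking front, where the flap hangs. Hinge axis along y at x +122, z +206 mm; lugs as on the full bin, exactly in their nominal place.
- bin_b: The full blue stock bin: boxes and fittings in it, no flap; fixed. Same sizes, frame and hinge lugs as the empty bin. Its two lugs stand on a steel strip on the front header: plates 7 mm thick (y), 48 mm long (x, the axis in the middle), inner faces at y -102.5 and +102.5, so 2.5 mm play at each end of the flap's tube; their tops are 20 mm above the hinge axis.
- hinge_b (a point): Nominal middle of the full bin's hinge axis, where the flap's origin is to come: x +122, z +206 mm in the bin's frame, axes as the bin's. It is a point of the bin: strip and lugs are screwed on adjustably, and the true axis may lie up to 12 mm further front or rear (x) and up to 6 mm higher or lower, parallel to it and not shifted in y.
- slot_b (a point): Nominal seat of the stub in the full bin's -y lug (106 mm to -y of hinge_b; off by as much as the lugs are). The slot is open at the top, 9.8 mm wide (x), 24 mm deep below the lug's top, mouth edges rounded 1 mm. A stub standing on the lug beside the slot has its axis 24 mm higher than when seated on the slot's floor.
- hole_b (a point): Nominal centre of the closed round hole, 11 mm diameter, for the sprung pin in the full bin's +y lug (106 mm to +y of hinge_b; off by as much as the lugs are), at the height of a seated stub's axis.
- carton: bystander: brown carton 150 x 110 x 80 mm, origin at its underside
- tray: bystander: red open tray 130 x 100 x 50 mm, origin at its underside
- reducer: bystander: brass pipe reducer, 38 mm diameter, 45 mm high, upright in front of one of the bins
- union: bystander: steel pipe union, 46 mm diameter, 48 mm high, upright in front of one of the bins
- tape: bystander: orange roll of tape lying flat, 100 mm diameter, 48 mm high
- spanner: bystander: spanner lying on the bench
- can: bystander: yellow can, 54 mm diameter, 120 mm high
- fitting_box: bystander: small white box 70 x 50 x 45 mm in the middle, in front of the bins

How it is judged:
On the way, in this order (a step that is already met when the one before it is completed fails the run):
1. the sprung pin is pulled in while the flap is still on the empty bin (value of joint flap_pin above 0.014 m and z of flap in the frame of bin_a below 0.216 m), for 0.1 s.
2. the flap is lifted off, its hinge tube clear above the empty bin's lugs (z of flap in the frame of bin_a above 0.236 m), for 0.1 s.
At the end, for the whole second after the job is handed in: The flap hangs on the full bin: origin within 15 mm (x), 5 mm (y), -9.5 to +8.5 mm (z) of hinge_b (the lugs' adjustment included), hinge tube parallel to the bin's within 0.035 rad, the pin within 3 mm of fully out, upright within 0.2 rad, at rest and released (x of flap in the frame of hinge_b between -0.015 and 0.015 m and y of flap in the frame of hinge_b between -0.005 and 0.005 m and z of flap in the frame of hinge_b between -0.0095 and 0.0085 m and value of joint flap_pin below 0.003 m and angle between the y axis of flap and the y axis of bin_b, either way round below 0.035 rad and angle between flap's own z axis and vertical below 0.2 rad and linear speed of flap below 0.02 m/s); the robot touches nothing.
It fails at once if the flap or its pin pressed against the full bin or its hinge with more than 25 N (contact force between flap and bin_b above 25 N).
It fails at once if the flap or its pin pulled or pressed against the empty bin or its hinge with more than 50 N (contact force between flap and bin_a above 50 N).
It fails at once if a bystander moved more than 30 mm (distance of any of carton, tray, reducer, union, tape, spanner, can, fitting_box from where it was at the start of the episode above 0.03 m).
It also fails if it takes over 70 s, if anything falls off the work surface, if the arm or the gripper's body presses on something with over 40 N, if the wrist force passes 120 N, or if a joint passes its speed limit or range.

## Working session

There is one attempt and no reset: what is moved stays moved. The work goes in short steps, Python scripts to look and compute and a tool call to move; the robot and the scene stay as the last step left them, time stands still between calls to the robot, and variables do not carry over. Pictures are saved under pics/ and viewed, about 8 in all and at most 12, crops included, and the job is handed in when it is done.

Besides the shell and the picture viewer there is one more tool, called after "Request:" as a command line: name --argument value ..., lists and objects as JSON in quotes. send_rows: Moves the arm, as the interface text tells. Its arguments: {"type":"object","properties":{"motion":{"type":"array","items":{"type":"object","properties":{"gripper":{"type":"number"},"travel":{"type":"array","items":{"type":"number"}},"rotation":{"type":"array","items":{"type":"number"}}}}},"newtons":{"type":"number"}},"required":["motion"]}

```bash
ls; mkdir -p pics; cat > h.py <<'E'
import numpy as np, cv2
from station import manip
from scipy.spatial.transform import Rotation as R
def ray(c,u,v):
    x=(u-c['cx'])/c['fx'];y=(v-c['cy'])/c['fy'];r0=np.hypot(x,y);r=r0
    for _ in range(20): r=r0/(1+c['k1']*r*r)
    s=r/r0 if r0>0 else 1
    M=np.array(c['cam_to_world']);d=M[:3,:3]@np.array([x*s,y*s,1.]);return M[:3,3],d/np.linalg.norm(d)
def onz(c,u,v,z):
    o,d=ray(c,u,v);return o+d*(z-o[2])/d[2]
def two(c1,p1,c2,p2):
    o1,d1=ray(c1,*p1);o2,d2=ray(c2,*p2)
    s=np.linalg.lstsq(np.c_[d1,-d2],o2-o1,rcond=None)[0]
    a=o1+s[0]*d1;b=o2+s[1]*d2;return (a+b)/2,np.linalg.norm(a-b)
def proj(c,P):
    M=np.array(c['cam_to_world']);p=M[:3,:3].T@(np.array(P)-M[:3,3]);x,y=p[:2]/p[2];k=1+c['k1']*(x*x+y*y)
    return c['fx']*x*k+c['cx'],c['fy']*y*k+c['cy']
def snap(n,f):
    i=manip.snapshot(n);cv2.imwrite('pics/'+f,i[:,:,::-1]);return i
E
python3 - <<'E'
from h import *
for n in('side','top'):
    snap(n,n+'0.png');c=manip.calibration(n);print(n,c['fx'],c['cx'],c['cy'],c['k1'],np.round(c['cam_to_world'],3).tolist())
print(manip.sense())
E
```

```text
pics
side 433.27791678295466 321.1610194302243 240.0993047966742 -0.04571444344780052 [[0.865, 0.351, -0.357, 0.954], [0.501, -0.618, 0.606, -0.695], [-0.008, -0.703, -0.711, 0.946], [0.0, 0.0, 0.0, 1.0]]
top 462.82457647336383 317.0992507110747 232.7200452059634 -0.11888592755650622 [[-0.026, -0.989, 0.149, 0.317], [-1.0, 0.023, -0.022, 0.005], [0.018, -0.149, -0.989, 1.644], [0.0, 0.0, 0.0, 1.0]]
{'t': 0.1, 'q': array([ 1.05551274e+00,  5.28397318e-01,  1.43378291e+00, -2.44879055e-05,
        1.18143849e+00, -1.78527112e-01]), 'qd': array([ 0.00032855, -0.00048502, -0.00318226, -0.00159294, -0.00116833,
        0.00140931]), 'tau': array([ 1.70700118e-04, -4.43308818e+01, -1.78585804e+01, -1.72799223e-04,
        3.83216902e-03, -4.29217366e-06]), 'tcp_pos': array([0.20618092, 0.58931219, 0.2304139 ]), 'tool_rot': array([ 1.67579064e-01,  9.85858119e-01, -9.56531938e-04, -3.33770583e-04]), 'force': array([ 0.41284479, -0.56342479, -0.64430721]), 'ft_torque': array([-0.00540604,  0.02740923,  0.03867605]), 'finger_gap': 0.9993703977660902}
```

View pics/top0.png

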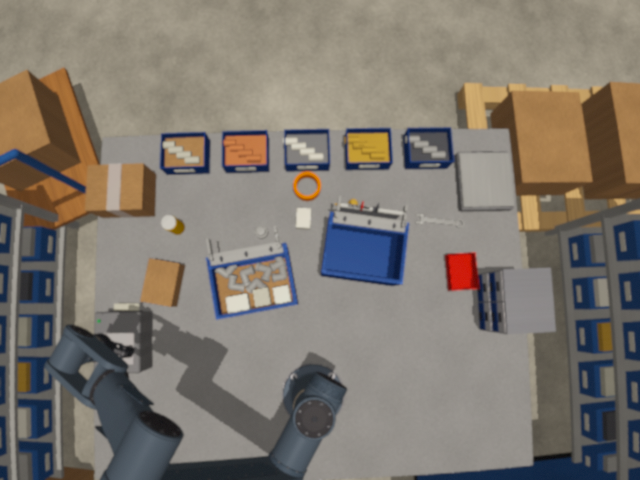

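View pics/side0.png

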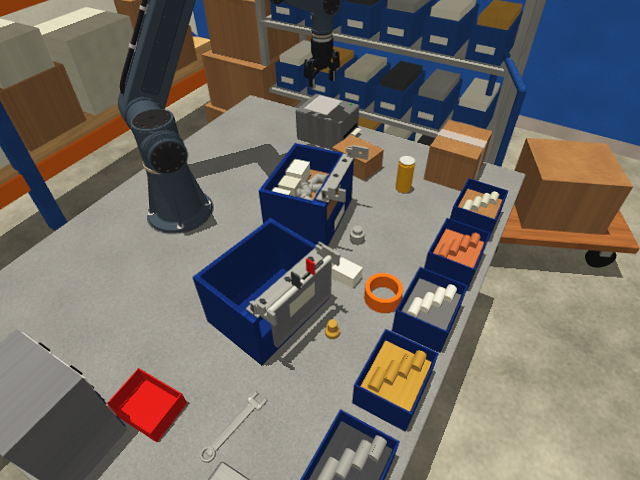

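```bash
python3 - <<'E'
from h import *
t=cv2.imread('pics/top0.png');s=cv2.imread('pics/side0.png')
a=cv2.resize(t[190:320,200:420],None,fx=3.6,fy=3.6,interpolation=cv2.INTER_CUBIC)
cv2.imwrite('pics/ct.png',a)
b=cv2.resize(s[135:335,235:365],None,fx=3,fy=3,interpolation=cv2.INTER_CUBIC)
b1=cv2.resize(s[240:330,240:340],None,fx=4,fy=4,interpolation=cv2.INTER_CUBIC)
b2=cv2.resize(s[135:225,290:390],None,fx=4,fy=4,interpolation=cv2.INTER_CUBIC)
cv2.imwrite('pics/cs.png',np.hstack([b1,b2]))
for n,im in(('side',s),('top',t)):
    h=cv2.cvtColor(im,cv2.COLOR_BGR2HSV)
    c=manip.calibration(n)
    # bin blue
    m=((h[...,0]>105)&(h[...,0]<128)&(h[...,1]>150)&(h[...,2]>40)).astype(np.uint8)
    k,l,st,ce=cv2.connectedComponentsWithStats(m)
    for i in range(1,k):
        if st[i,4]>600: print(n,'blue',st[i],ce[i].round())
    m=(((h[...,0]<6)|(h[...,0]>174))&(h[...,1]>150)&(h[...,2]>80)).astype(np.uint8)
    k,l,st,ce=cv2.connectedComponentsWithStats(m)
    for i in range(1,k):
        if st[i,4]>4: print(n,'red',st[i],ce[i].round(1))
E
```

```text
side blue [  333     0   307   166 21025] [541.  59.]
side blue [ 276   41  228   88 6422] [397.  89.]
side blue [   0  102   67  128 2215] [ 29. 172.]
side blue [  193   143   151   222 11946] [266. 256.]
side blue [ 353  179  155  252 6507] [429. 306.]
side blue [ 301  410   98   70 1103] [350. 440.]
side red [306 258   9  17 111] [310.2 266.1]
side red [ 107  368   80   74 3261] [147.2 404.1]
top blue [ 322  213   85   71 4118] [364. 254.]
top blue [615 221  25  39 654] [630. 240.]
top blue [582 402  32  39 611] [596. 418.]
top blue [ 20 442  32  38 605] [ 37. 458.]
top blue [ 417  443  198   37 2605] [546. 469.]
top red [361 205   2   3   5] [361.6 206.2]
top red [ 445  253   34   37 1080] [461.6 271.2]
```

View pics/ct.png

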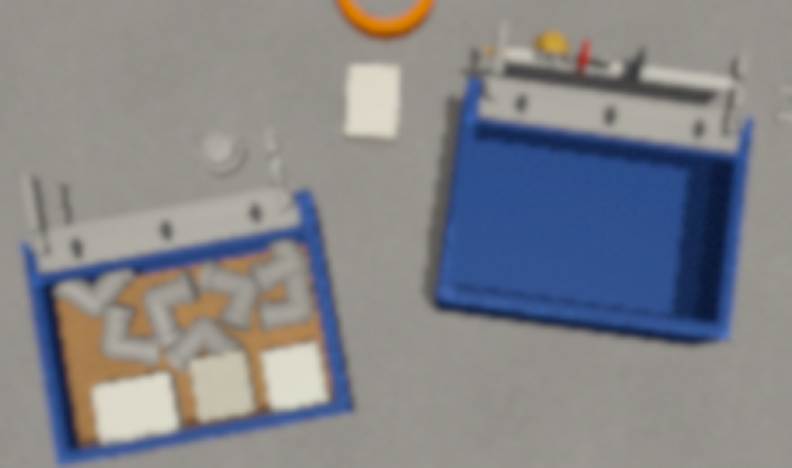

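View pics/cs.png

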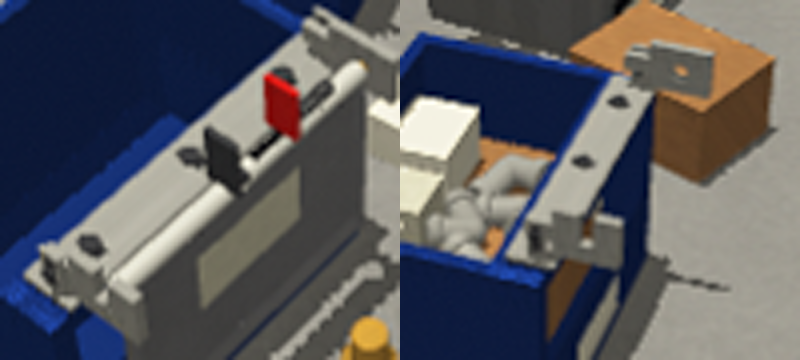

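```bash
cat > meas.py <<'E'
from h import *
ct,cs=manip.calibration('top'),manip.calibration('side')
L=np.array([[-.1,.13],[-.1,-.13],[.1,-.13],[.1,.13]])
def fit(px):
    W=np.array([onz(ct,200+u/3.6,190+v/3.6,.18)[:2] for u,v in px])
    A,B=L-L.mean(0),W-W.mean(0)
    th=np.arctan2((A[:,0]*B[:,1]-A[:,1]*B[:,0]).sum(),(A*B).sum())
    Rm=np.array([[np.cos(th),-np.sin(th)],[np.sin(th),np.cos(th)]])
    t=W.mean(0)-Rm@L.mean(0)
    print('yaw',np.degrees(th),'origin',t,'res mm',((W-(L@Rm.T+t))*1e3).round(1).tolist())
    return lambda p:np.r_[Rm@np.array(p[:2])+t,p[2]],th
fa,ta=fit([(438,303),(728,338),(750,122),(470,85)])
fb,tb=fit([(60,462),(350,408),(308,192),(25,245)])
E
python3 - <<'E'
from meas import *
for n,f in(('A',fa),('B',fb)):
    print(n,'hinge',f([.122,0,.206]).round(4))
    for nm,p in(('stubend',[.122,-.100,.206]),('pinend',[.122,.100,.206]),('hole',[.122,.1025,.206]),('slotmouth',[.122,-.1095,.226]),('redtop',[.122,.0335,.252]),('darktop',[.122,-.0155,.252]),('lug+ outfront top',[.146,.1095,.226]),('lug- fronttop',[.146,-.1095,.226])):
        print(' ',nm,np.round(proj(cs,f(p)),1),np.round(proj(ct,f(p)),1))
E
```

```text
yaw -8.90117246604165 origin [ 0.48260663 -0.18135456] res mm [[0.9, -0.5], [3.5, 1.4], [-1.6, 2.5], [-2.7, -3.4]]
yaw 9.457156001671468 origin [0.38966641 0.1839026 ] res mm [[4.1, -1.3], [2.8, 1.9], [-4.0, 2.4], [-2.9, -2.9]]
A hinge [ 0.6031 -0.2002  0.206 ]
  stubend [266.7 311.2] [402.2 214. ]
  pinend [326.7 255.7] [340.1 205.7]
  hole [327.3 255.1] [339.3 205.6]
  slotmouth [262.4 308.4] [406.5 213.2]
  redtop [307.6 259. ] [362.5 205.5]
  darktop [292.5 272.5] [378.2 207.6]
  lug+ outfront top [337.5 252.2] [338.4 196.6]
  lug- fronttop [271.  314.6] [407.2 205.8]
B hinge [0.51   0.2039 0.206 ]
  stubend [334.8 194. ] [275.2 235.9]
  pinend [356.9 154.2] [212.5 247.7]
  hole [357.1 153.8] [211.7 247.9]
  slotmouth [333.7 190.3] [277.8 234.4]
  redtop [350.7 153.1] [230.9 241.9]
  darktop [345.2 162.6] [246.8 238.9]
  lug+ outfront top [365.9 148.4] [207. 240.]
  lug- fronttop [342.3 192.2] [276.4 226.9]
```

```bash
python3 - <<'E'
from meas import *
T=cv2.imread('pics/top0.png');S=cv2.imread('pics/side0.png')
p,g=two(ct,(361.6,206.2),cs,(310.2,266.1));print('red tri',p,g)
for z in(.229,.2325): print(z,onz(cs,310.2,266.1,z),onz(ct,361.6,206.2,z), fa([.122,.0335,z]))
h=cv2.cvtColor(S,cv2.COLOR_BGR2HSV)
m=(h[268:290,286:302,2]<70).astype(np.uint8);k,l,st,ce=cv2.connectedComponentsWithStats(m)
print([(st[i],ce[i]+[286,268]) for i in range(1,k) if st[i,4]>15])
# side-image points on the hinge-height plane
for nm,uv,z in(('A tube pin end',(330.5,257),.206),('A tube stub end',(269.5,309.5),.206),('B hole',(360,153),.206),('B slot mouth',(337.5,188.8),.226)):
    w=onz(cs,*uv,z);print(nm,w.round(4))
# bins' top-rim corners in the side view
for n,f in(('A',fa),('B',fb)):
    print(n,[np.round(proj(cs,f([x,y,.18])),1).tolist() for x,y in L])
E
```

```text
yaw -8.90117246604165 origin [ 0.48260663 -0.18135456] res mm [[0.9, -0.5], [3.5, 1.4], [-1.6, 2.5], [-2.7, -3.4]]
yaw 9.457156001671468 origin [0.38966641 0.1839026 ] res mm [[4.1, -1.3], [2.8, 1.9], [-4.0, 2.4], [-2.9, -2.9]]
red tri [ 0.61200146 -0.16621007  0.22950936] 0.003063873135838457
0.229 [ 0.6128916  -0.16478685  0.229     ] [ 0.61088417 -0.16720465  0.229     ] [ 0.60832082 -0.16713515  0.229     ]
0.2325 [ 0.61455632 -0.16737384  0.2325    ] [ 0.61015778 -0.16677858  0.2325    ] [ 0.60832082 -0.16713515  0.2325    ]
[(array([  0,   4,  16,  18, 126], dtype=int32), array([294.61904762, 280.24603175]))]
A tube pin end [ 0.6283 -0.1005  0.206 ]
A tube stub end [ 0.5903 -0.2926  0.206 ]
B hole [0.4989 0.313  0.206 ]
B slot mouth [0.5338 0.1064 0.226 ]
A [[267.7, 217.1], [189.7, 276.4], [250.4, 322.2], [327.2, 251.7]]
B [[293.2, 142.6], [256.7, 190.4], [323.2, 206.4], [352.5, 154.7]]
```

Request:
send_rows --motion '[{"gripper": 85, "travel": [0, 0, -40], "rotation": [0, 0, -3.1]}, {"gripper": 85, "travel": [0, 0, -40], "rotation": [0, 0, -3.1]}, {"gripper": 85, "travel": [0, 0, -20], "rotation": [0, 0, -3.1]}, {"gripper": 85, "travel": [-24, -32, 0], "rotation": [0, 0, 0]}, {"gripper": 85, "travel": [-24, -32, 0], "rotation": [0, 0, 0]}, {"gripper": 85, "travel": [-24, -32, 0], "rotation": [0, 0, 0]}, {"gripper": 85, "travel": [-24, -32, 0], "rotation": [0, 0, 0]}, {"gripper": 85, "travel": [-24, -32, 0], "rotation": [0, 0, 0]}, {"gripper": 85, "travel": [-24, -32, 0], "rotation": [0, 0, 0]}, {"gripper": 85, "travel": [-24, -32, 0], "rotation": [0, 0, 0]}, {"gripper": 85, "travel": [-24, -32, 0], "rotation": [0, 0, 0]}, {"gripper": 85, "travel": [-24, -32, 0], "rotation": [0, 0, 0]}]'

```text
t: 1.1
tcp_pos: [0.3693, 0.2669, 0.3311]
tool_rot: [0.087, 0.996, -0.0, -0.0]
force: [0.8, -0.5, 0.3]
finger_gap: 0.994
```

Request:
send_rows --motion '[{"gripper": 85, "travel": [-24, -32, 0], "rotation": [0, 0, 0]}, {"gripper": 85, "travel": [-24, -32, 0], "rotation": [0, 0, 0]}, {"gripper": 85, "travel": [-24, -32, 0], "rotation": [0, 0, 0]}, {"gripper": 85, "travel": [-24, -32, 0], "rotation": [0, 0, 0]}, {"gripper": 85, "travel": [-24, -32, 0], "rotation": [0, 0, 0]}, {"gripper": 85, "travel": [-24, -32, 0], "rotation": [0, 0, 0]}, {"gripper": 85, "travel": [-24, -32, 0], "rotation": [0, 0, 0]}, {"gripper": 85, "travel": [-24, -32, 0], "rotation": [0, 0, 0]}, {"gripper": 85, "travel": [-24, -32, 0], "rotation": [0, 0, 0]}, {"gripper": 85, "travel": [-24, -32, 0], "rotation": [0, 0, 0]}, {"gripper": 85, "travel": [-24, -32, 0], "rotation": [0, 0, 0]}, {"gripper": 85, "travel": [0, 0, 0], "rotation": [0, 0, 0]}]'

```text
t: 2.1
tcp_pos: [0.5712, -0.1309, 0.3304]
tool_rot: [0.09, 0.996, -0.002, 0.001]
force: [0.3, 0.7, -0.9]
finger_gap: 0.997
```

```bash
cat > goto.py <<'E'
from h import *
def rep(P=None,yaw=None):
    s=manip.sense();r=R.from_quat(s['tool_rot']);ey=r.apply([0,1,0])
    print('t',round(s['t'],2),'tcp',s['tcp_pos'].round(4),'yaw',np.degrees(np.arctan2(-ey[0],ey[1])).round(2),'tilt',np.degrees(np.arccos(-r.apply([0,0,1])[2])).round(2),'F',s['force'].round(1),'gap mm',round(s['finger_gap']*85.4,1))
    if P is not None: print('tool delta mm',(r.inv().apply(np.array(P)-s['tcp_pos'])*1e3).round(1))
    return s
E
python3 - <<'E'
from goto import *
rep([.607,-.199,.217])
c=manip.calibration('side');i=snap('side','s1.png')
a=cv2.resize(i[190:330,230:370,::-1],None,fx=4,fy=4,interpolation=cv2.INTER_CUBIC);cv2.imwrite('pics/s1c.png',a)
E
```

```text
t 2.1 tcp [ 0.5712 -0.1309  0.3304] yaw -10.33 tilt 0.28 F [ 0.3  0.7 -0.9] gap mm 85.1
tool delta mm [-47.1 -60.2 113.7]
```

View pics/s1c.png

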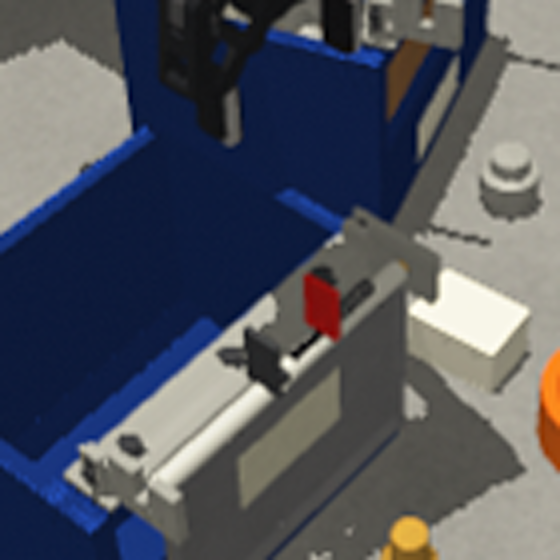

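Request:
send_rows --motion '[{"gripper": 85, "travel": [-15.5, -20, 14], "rotation": [0, 0, 0]}, {"gripper": 85, "travel": [-15.5, -20, 14], "rotation": [0, 0, 0]}, {"gripper": 85, "travel": [-15.5, -20, 14], "rotation": [0, 0, 0]}, {"gripper": 85, "travel": [0, 0, 0], "rotation": [0, 0, 0]}, {"gripper": 85, "travel": [0, 0, 0], "rotation": [0, 0, 0]}]'

```text
t: 2.57
tcp_pos: [0.6026, -0.1904, 0.2876]
tool_rot: [0.088, 0.996, 0.001, -0.002]
force: [-0.3, 0.6, 0.4]
finger_gap: 0.993
```

```bash
python3 - <<'E'
from goto import *
s=rep([.607,-.199,.217])
c=manip.calibration('side');i=snap('side','s2.png')
a=cv2.resize(i[200:320,240:360,::-1],None,fx=5,fy=5,interpolation=cv2.INTER_CUBIC);cv2.imwrite('pics/s2c.png',a)
r=R.from_quat(s['tool_rot'])
for y in(-42.5,42.5):
    for x in (-11,11):
        print((np.array(proj(c,s['tcp_pos']+r.apply([x/1e3,y/1e3,-.013])))-[240,200])*5)
E
```

```text
t 2.57 tcp [ 0.6026 -0.1904  0.2876] yaw -10.04 tilt 0.25 F [-0.3  0.6  0.4] gap mm 84.8
tool delta mm [-6.1 -7.8 70.5]
[241.73834818 319.49405463]
[201.88201786 293.19548871]
[380.53378176 202.41133723]
[341.10303737 178.68643737]
```

View pics/s2c.png

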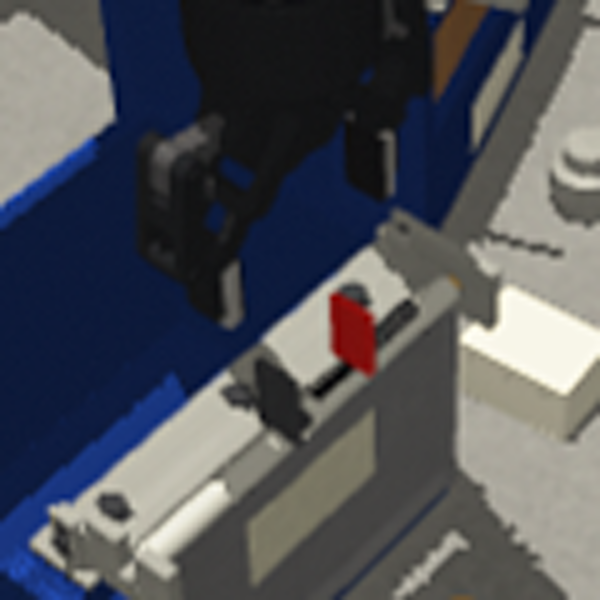

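```bash
python3 - <<'E'
from goto import *
c=manip.calibration('side')
def w(u,v,z): return onz(c,240+u/5,200+v/5,z)
a,b=w(330,292,.252),w(375,313,.252);d,e=w(253,352,.252),w(291,368,.252)
print(a,b,np.linalg.norm(b-a));print(d,e,np.linalg.norm(e-d))
m1,m2=(a+b)/2,(d+e)/2
v=(m1-m2);print('sep',np.linalg.norm(v),'yaw',np.degrees(np.arctan2(-v[0],v[1])))
u=v/np.linalg.norm(v);print('origin',m2+u*.018, m1-u*.031)
p,q=w(457,275,.206),w(135,548,.206)
E
```

```text
[ 0.60448775 -0.16731816  0.252     ] [ 0.6276276  -0.16813949  0.252     ] 0.023154424672060487
[ 0.59410271 -0.21263377  0.252     ] [ 0.61275903 -0.21215329  0.252     ] 0.018662504140296052
sep 0.046415213227329 yaw -15.785700765094195
origin [ 0.60832759 -0.19507238  0.252     ] [ 0.60762443 -0.19755969  0.252     ]
```

Request:
send_rows --motion '[{"gripper": 85, "travel": [-6.5, -6.5, 0], "rotation": [0, 0, 0]}, {"gripper": 85, "travel": [0, 0, 17], "rotation": [0, 0, 0]}, {"gripper": 85, "travel": [0, 0, 17], "rotation": [0, 0, 0]}, {"gripper": 85, "travel": [0, 0, 17], "rotation": [0, 0, 0]}, {"gripper": 85, "travel": [0, 0, 17], "rotation": [0, 0, 0]}, {"gripper": 85, "travel": [0, 0, 0], "rotation": [0, 0, 0]}, {"gripper": 85, "travel": [0, 0, 0], "rotation": [0, 0, 0]}]' --newtons 25

```text
t: 3.2
tcp_pos: [0.6086, -0.1976, 0.2216]
tool_rot: [0.087, 0.996, 0.0, -0.0]
force: [1.4, 1.1, -0.4]
finger_gap: 0.995
```

```bash
python3 - <<'E'
from goto import *
s=rep([.608,-.198,.219])
i=snap('side','s3.png')
a=cv2.resize(i[200:320,240:360,::-1],None,fx=5,fy=5,interpolation=cv2.INTER_CUBIC);cv2.imwrite('pics/s3c.png',a)
E
```

```text
t 3.2 tcp [ 0.6086 -0.1976  0.2216] yaw -9.94 tilt 0.05 F [ 1.4  1.1 -0.4] gap mm 84.9
tool delta mm [ 0.5 -0.5  2.6]
```

View pics/s3c.png

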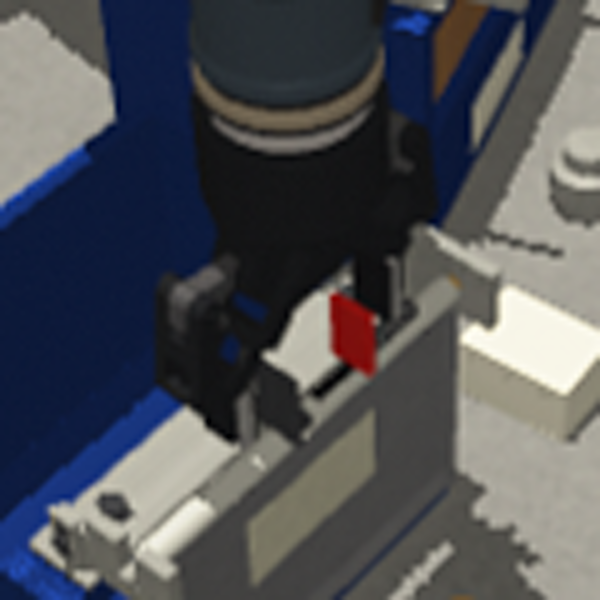

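Request:
send_rows --motion '[{"gripper": 75, "travel": [0, 0, 3], "rotation": [0, 0, 0]}, {"gripper": 65, "travel": [0, 0, 0], "rotation": [0, 0, 0]}, {"gripper": 55, "travel": [0, 0, 0], "rotation": [0, 0, 0]}, {"gripper": 45, "travel": [0, 0, 0], "rotation": [0, 0, 0]}, {"gripper": 38, "travel": [0, 0, 0], "rotation": [0, 0, 0]}, {"gripper": 30, "travel": [0, 0, 0], "rotation": [0, 0, 0]}, {"gripper": 30, "travel": [0, 0, 0], "rotation": [0, 0, 0]}, {"gripper": 30, "travel": [0, 0, 0], "rotation": [0, 0, 0]}, {"gripper": 30, "travel": [0, 0, 0], "rotation": [0, 0, 0]}, {"gripper": 30, "travel": [0, 0, 0], "rotation": [0, 0, 0]}]' --newtons 25

```text
t: 4.08
tcp_pos: [0.6098, -0.199, 0.22]
tool_rot: [0.087, 0.996, -0.001, 0.002]
force: [0.6, 2.4, 5.7]
finger_gap: 0.414
```

```bash
python3 - <<'E'
from goto import *
s=rep();print(s['ft_torque'].round(2))
E
```

```text
t 4.08 tcp [ 0.6098 -0.199   0.22  ] yaw -9.96 tilt 0.22 F [0.6 2.4 5.7] gap mm 35.4
[-0.56  0.11 -0.03]
```

Request:
send_rows --motion '[{"gripper": 30, "travel": [0, 0, -2], "rotation": [0, 0, 0]}, {"gripper": 30, "travel": [0, 0, -2], "rotation": [0, 0, 0]}, {"gripper": 30, "travel": [0, 0, -2], "rotation": [0, 0, 0]}, {"gripper": 30, "travel": [0, 0, -3], "rotation": [0, 0, 0]}, {"gripper": 30, "travel": [0, 0, -3], "rotation": [0, 0, 0]}]'

```text
t: 4.5
tcp_pos: [0.6088, -0.1982, 0.2293]
tool_rot: [0.087, 0.996, 0.001, -0.0]
force: [3.7, -1.1, -5.5]
finger_gap: 0.42
```

Request:
send_rows --motion '[{"gripper": 30, "travel": [0, 0, -4], "rotation": [0, 0, 0]}, {"gripper": 30, "travel": [0, 0, -4], "rotation": [0, 0, 0]}, {"gripper": 30, "travel": [0, 0, -4], "rotation": [0, 0, 0]}, {"gripper": 30, "travel": [0, 0, -4], "rotation": [0, 0, 0]}, {"gripper": 30, "travel": [0, 0, -4], "rotation": [0, 0, 0]}, {"gripper": 30, "travel": [0, 0, -4], "rotation": [0, 0, 0]}]'

```text
t: 5.0
tcp_pos: [0.6079, -0.1983, 0.2548]
tool_rot: [0.087, 0.996, 0.0, -0.001]
force: [0.5, 0.6, -3.2]
finger_gap: 0.415
```

Request:
send_rows --motion '[{"gripper": 30, "travel": [0, 0, -5], "rotation": [0, 0, 0]}, {"gripper": 30, "travel": [0, 0, 0], "rotation": [0, 0, 0]}, {"gripper": 30, "travel": [0, 0, 0], "rotation": [0, 0, 0]}, {"gripper": 30, "travel": [0, 0, 0], "rotation": [0, 0, 0]}, {"gripper": 30, "travel": [0, 0, -20], "rotation": [0, 0, 0]}, {"gripper": 30, "travel": [0, 0, -25], "rotation": [0, 0, 0]}, {"gripper": 30, "travel": [0, 0, -30], "rotation": [0, 0, 0]}, {"gripper": 30, "travel": [0, 0, -30], "rotation": [0, 0, 0]}, {"gripper": 30, "travel": [0, 0, -30], "rotation": [0, 0, 0]}, {"gripper": 30, "travel": [0, 0, -30], "rotation": [0, 0, 0]}, {"gripper": 30, "travel": [0, 0, -10], "rotation": [0, 0, 0]}, {"gripper": 30, "travel": [0, 0, 0], "rotation": [0, 0, 0]}]' --newtons 60

```text
t: 6.0
tcp_pos: [0.6098, -0.1989, 0.4377]
tool_rot: [0.087, 0.996, -0.001, 0.003]
force: [-0.4, -0.4, -3.6]
finger_gap: 0.401
```

```bash
python3 - <<'E'
from goto import *
rep([.514,.205,.434])
i=snap('side','s4.png');snap('top','t4.png')
print(np.round(proj(manip.calibration('side'),manip.sense()['tcp_pos'])))
E
```

```text
t 6.0 tcp [ 0.6098 -0.1989  0.4377] yaw -9.99 tilt 0.41 F [-0.4 -0.4 -3.6] gap mm 34.3
tool delta mm [164.5 381.2   1.7]
[296. 203.]
```

Request:
send_rows --motion '[{"gripper": 30, "travel": [0, 0, 0], "rotation": [0, 0, -5]}, {"gripper": 30, "travel": [0, 0, 0], "rotation": [0, 0, -5]}, {"gripper": 30, "travel": [0, 0, 0], "rotation": [0, 0, -5]}, {"gripper": 30, "travel": [0, 0, 0], "rotation": [0, 0, -4.5]}, {"gripper": 30, "travel": [2, 15, 0], "rotation": [0, 0, 0]}, {"gripper": 30, "travel": [2, 27, 0], "rotation": [0, 0, 0]}, {"gripper": 30, "travel": [2, 27, 0], "rotation": [0, 0, 0]}, {"gripper": 30, "travel": [2, 27, 0], "rotation": [0, 0, 0]}, {"gripper": 30, "travel": [2, 27, 0], "rotation": [0, 0, 0]}, {"gripper": 30, "travel": [2, 27, 0], "rotation": [0, 0, 0]}, {"gripper": 30, "travel": [2, 27, 0], "rotation": [0, 0, 0]}, {"gripper": 30, "travel": [2, 27, 0], "rotation": [0, 0, 0]}]'

```text
t: 7.1
tcp_pos: [0.5572, 0.0024, 0.4318]
tool_rot: [-0.082, 0.997, 0.001, -0.003]
force: [0.0, 1.4, -3.4]
finger_gap: 0.405
```

Request:
send_rows --motion '[{"gripper": 30, "travel": [2, 27, 0], "rotation": [0, 0, 0]}, {"gripper": 30, "travel": [2, 27, 0], "rotation": [0, 0, 0]}, {"gripper": 30, "travel": [2, 27, 0], "rotation": [0, 0, 0]}, {"gripper": 30, "travel": [2, 27, 0], "rotation": [0, 0, 0]}, {"gripper": 30, "travel": [2, 27, 0], "rotation": [0, 0, 0]}, {"gripper": 30, "travel": [2, 27, 0], "rotation": [0, 0, 0]}, {"gripper": 30, "travel": [2, 27, 0], "rotation": [0, 0, 0]}, {"gripper": 30, "travel": [1, 17, 0], "rotation": [0, 0, 0]}, {"gripper": 30, "travel": [0, 0, 0], "rotation": [0, 0, 0]}, {"gripper": 30, "travel": [0, 0, 0], "rotation": [0, 0, 0]}]'

```text
t: 7.93
tcp_pos: [0.5087, 0.2018, 0.4323]
tool_rot: [-0.084, 0.997, -0.0, -0.002]
force: [0.6, -0.1, -4.0]
finger_gap: 0.405
```

```bash
python3 - <<'E'
from goto import *
s=rep([.514,.205,.44])
i=snap('side','s5.png')[:,:,::-1];t=snap('top','t5.png')[:,:,::-1]
cs,ct=manip.calibration('side'),manip.calibration('top')
print('side tcp',proj(cs,s['tcp_pos']),'top',proj(ct,s['tcp_pos']))
o=s['tcp_pos'];print(proj(cs,o+[0,0,-.014]))
a=cv2.resize(i[30:230,280:420],None,fx=3,fy=3,interpolation=cv2.INTER_CUBIC)
b=cv2.resize(t[190:310,190:300],None,fx=3,fy=3,interpolation=cv2.INTER_CUBIC)
b=cv2.copyMakeBorder(b,0,600-b.shape[0],0,0,cv2.BORDER_CONSTANT)
cv2.imwrite('pics/m5.png',np.hstack([a,b]))
E
```

```text
t 7.93 tcp [0.5087 0.2018 0.4323] yaw 9.58 tilt 0.25 F [ 0.6 -0.1 -4. ] gap mm 34.6
tool delta mm [-5.7  2.3 -7.7]
side tcp (np.float64(348.5395388279567), np.float64(99.27181498030248)) top (np.float64(232.86822089609169), np.float64(231.21222941515944))
(np.float64(348.33948793062734), np.float64(104.46189325025594))
```

View pics/m5.png

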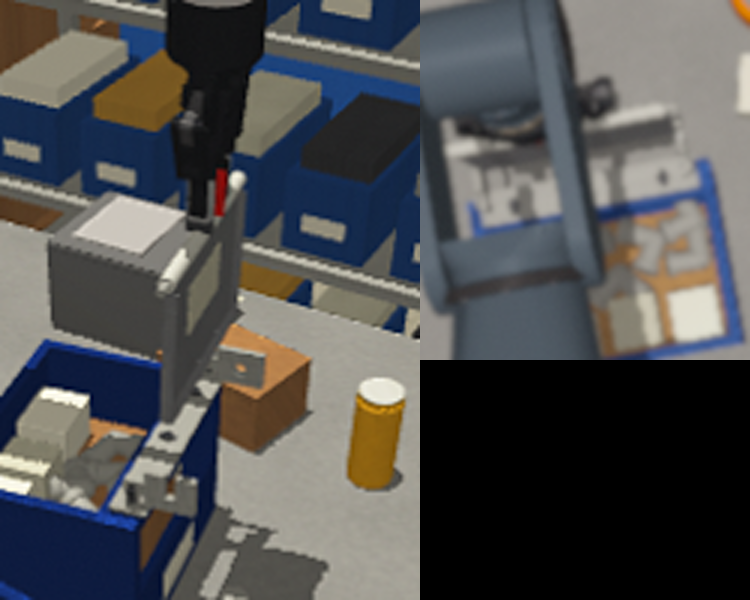

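```bash
python3 - <<'E'
from h import *
s=cv2.imread('pics/side0.png')
cv2.imwrite('pics/b6.png',cv2.resize(s[135:217,255:375],None,fx=6.5,fy=6.5,interpolation=cv2.INTER_LANCZOS4))
E
```

```text
(no output)
```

View pics/b6.png

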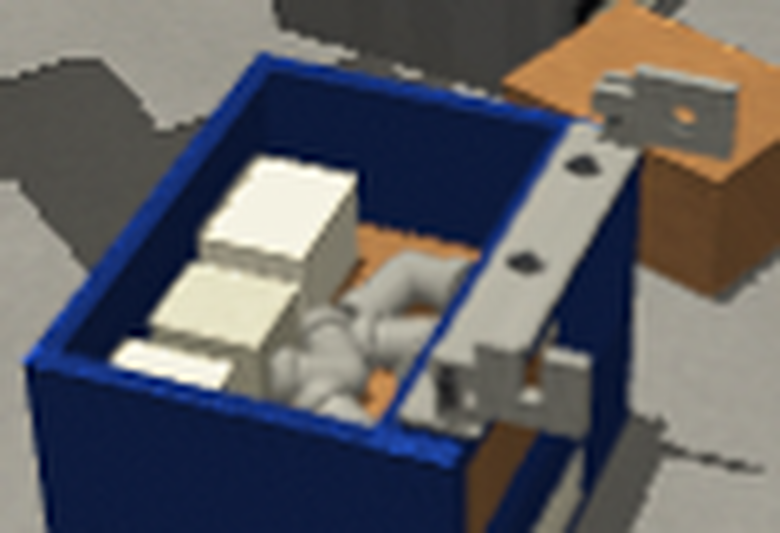

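```bash
cat > b.py <<'E'
from meas import *
def px(U,V): return (U+.5)/6.5-.5+255,(V+.5)/6.5-.5+135
# rim corners from the side view too
C=[(263,55),(28,360),(470,462)]
Ws=np.array([onz(cs,*px(*p),.18)[:2] for p in C])
loc=L[:3]
print('side corners - top fit (local mm)')
c,s=np.cos(tb),np.sin(tb)
for w,l in zip(Ws,loc):
    print(((np.array([[c,s],[-s,c]])@(w-fb([l[0],l[1],0])[:2]))*1e3).round(1))
print('lens',np.linalg.norm(Ws[0]-Ws[1]),np.linalg.norm(Ws[2]-Ws[1]))
v=Ws[0]-Ws[1];print('yaw side',np.degrees(np.arctan2(-v[0],v[1])))
def onplane(uv,yl):
    o,d=ray(cs,*uv);n=np.array([-s,c,0]);p0=fb([0,yl,0])
    w=o+d*(n@(p0-o))/(n@d);x=np.array([c,s,0])@(w-fb([0,0,0]));return w,x,w[2]
for nm,p,yl in(('hole',(685,115),.1025),('mouth',(531,350),-.1095),('floor+4',(531,392),-.1095),('lug+ fronttop x+24 z+20',(738,85),.1025),('lug- fronttop',(592,355),-.1095),('lug+ botfront',(735,158),.1025)):
    w,x,z=onplane(px(*p),yl);print(nm,w.round(4),'local x %.1f z %.1f'%(x*1e3,z*1e3))
E
python3 b.py
```

```text
yaw -8.90117246604165 origin [ 0.48260663 -0.18135456] res mm [[0.9, -0.5], [3.5, 1.4], [-1.6, 2.5], [-2.7, -3.4]]
yaw 9.457156001671468 origin [0.38966641 0.1839026 ] res mm [[4.1, -1.3], [2.8, 1.9], [-4.0, 2.4], [-2.9, -2.9]]
side corners - top fit (local mm)
[ 6.7 -0.2]
[4.8 3.9]
[8.2 6.2]
lens 0.25584477799144284 0.20336220251218295
yaw side 9.0460885599795
hole [0.5015 0.3064 0.2133] local x 130.5 z 213.3
mouth [0.535  0.0971 0.2341] local x 129.1 z 234.1
floor+4 [0.5354 0.0972 0.2124] local x 129.5 z 212.4
lug+ fronttop x+24 z+20 [0.525  0.3104 0.2348] local x 154.2 z 234.8
lug- fronttop [0.5604 0.1013 0.2386] local x 154.8 z 238.6
lug+ botfront [0.5263 0.3106 0.1956] local x 155.5 z 195.6
```

```bash
python3 - <<'E'
from goto import *
cs=manip.calibration('side');s=rep([.516,.2075,.270])
r=R.from_quat(s['tool_rot']);f=lambda y,z,x=0:s['tcp_pos']+r.apply([-x,y,.014-z])
for n,p in(('near end',f(-.1,0)),('far end',f(.1,0)),('stub tip',f(-.113,0)),('near panel bottom',f(-.098,-.132)),('far panel bot',f(.098,-.132))):
    u=np.array(proj(cs,p));print(n,u.round(1),'crop m5',((u-[280,30]+.5)*3-.5).round())
o,d=ray(cs,348,110);print(r.inv().apply(d))
E
```

```text
t 8.03 tcp [0.5098 0.2004 0.433 ] yaw 9.46 tilt 0.17 F [ 0.2 -0.5 -2.7] gap mm 34.3
tool delta mm [ -7.7   6.1 162.9]
near end [335.2 124. ] crop m5 [167. 283.]
far end [360.1  87.4] crop m5 [241. 173.]
stub tip [333.4 126.8] crop m5 [161. 291.]
near panel bottom [334.6 169.6] crop m5 [165. 420.]
far panel bot [357.3 131.4] crop m5 [233. 305.]
[0.25515649 0.84104443 0.47701094]
```

Request:
send_rows --motion '[{"gripper": 30, "travel": [-4, 3, 15], "rotation": [0, 0, 0]}, {"gripper": 30, "travel": [-4, 3, 25], "rotation": [0, 0, 0.2]}, {"gripper": 30, "travel": [0, 0, 25], "rotation": [0, 0, 0]}, {"gripper": 30, "travel": [0, 0, 25], "rotation": [0, 0, 0]}, {"gripper": 30, "travel": [0, 0, 25], "rotation": [0, 0, 0]}, {"gripper": 30, "travel": [0, 0, 20], "rotation": [0, 0, 0]}, {"gripper": 30, "travel": [0, 0, 15], "rotation": [0, 0, 0]}, {"gripper": 30, "travel": [0, 0, 10], "rotation": [0, 0, 0]}, {"gripper": 30, "travel": [0, 0, 7], "rotation": [0, 0, 0]}, {"gripper": 30, "travel": [0, 0, 4], "rotation": [0, 0, 0]}, {"gripper": 30, "travel": [0, 0, 0], "rotation": [0, 0, 0]}, {"gripper": 30, "travel": [0, 0, 0], "rotation": [0, 0, 0]}]'

```text
t: 9.03
tcp_pos: [0.518, 0.208, 0.264]
tool_rot: [-0.081, 0.997, 0.0, 0.001]
force: [-0.3, 0.1, -2.8]
finger_gap: 0.4
```

```bash
python3 - <<'E'
from goto import *
cs=manip.calibration('side');s=rep([.516,.2075,.262])
r=R.from_quat(s['tool_rot']);f=lambda y,z,x=0:s['tcp_pos']+r.apply([-x,y,.014-z])
i=snap('side','s6.png')[:,:,::-1]
cv2.imwrite('pics/s6c.png',np.hstack([cv2.resize(i[u:u+60,v:v+44],None,fx=9,fy=9,interpolation=cv2.INTER_LANCZOS4) for u,v in((160,315),(115,338))]))
for n,p in(('near end',f(-.1,0)),('stub tip',f(-.113,0)),('far end',f(.1,0))): print(n,np.round(proj(cs,p),1),((np.array(proj(cs,p))-([315,160] if 'far' not in n else [338,115])+.5)*9-.5).round())
E
```

```text
t 9.03 tcp [0.518 0.208 0.264] yaw 9.28 tilt 0.08 F [-0.3  0.1 -2.8] gap mm 34.2
tool delta mm [ 2.1 -0.2  2. ]
near end [338.3 181. ] [214. 193.]
stub tip [336.7 183.9] [199. 219.]
far end [360.8 141.7] [209. 244.]
```

View pics/s6c.png

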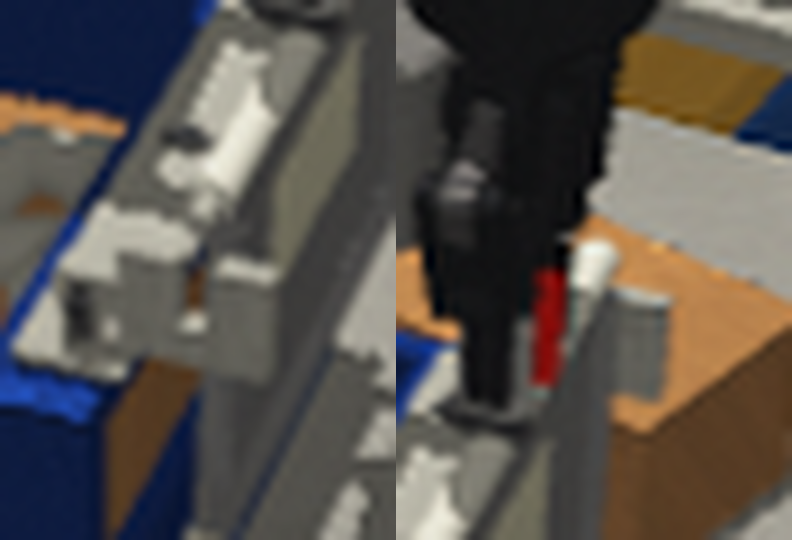

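Request:
send_rows --motion '[{"gripper": 30, "travel": [1.7, 0, 2], "rotation": [0, 0, 0]}, {"gripper": 30, "travel": [0, 0, 2], "rotation": [0, 0, 0]}, {"gripper": 30, "travel": [0, 0, 2], "rotation": [0, 0, 0]}, {"gripper": 30, "travel": [0, 0, 2], "rotation": [0, 0, 0]}, {"gripper": 30, "travel": [0, 0, 1], "rotation": [0, 0, 0]}, {"gripper": 30, "travel": [0, 0, 0], "rotation": [0, 0, 0]}]'

```text
t: 9.58
tcp_pos: [0.5155, 0.2078, 0.254]
tool_rot: [-0.081, 0.997, -0.0, -0.0]
force: [0.3, 0.5, -3.9]
finger_gap: 0.408
```

Request:
send_rows --motion '[{"gripper": 30, "travel": [0, 0, 1], "rotation": [0, 0, 0]}, {"gripper": 30, "travel": [0, 0, 1], "rotation": [0, 0, 0]}, {"gripper": 30, "travel": [0, 0, 1], "rotation": [0, 0, 0]}, {"gripper": 30, "travel": [0, 0, 0], "rotation": [0, 0, 0]}]'

```text
t: 9.92
tcp_pos: [0.5156, 0.2078, 0.2511]
tool_rot: [-0.081, 0.997, -0.0, -0.0]
force: [-0.2, -0.7, -2.9]
finger_gap: 0.404
```

Request:
send_rows --motion '[{"gripper": 30, "travel": [0, 0, 0.8], "rotation": [0, 0, 0]}, {"gripper": 30, "travel": [0, 0, 0.8], "rotation": [0, 0, 0]}, {"gripper": 30, "travel": [0, 0, 0.8], "rotation": [0, 0, 0]}, {"gripper": 30, "travel": [0, 0, 0], "rotation": [0, 0, 0]}]'

```text
t: 10.25
tcp_pos: [0.5156, 0.2078, 0.2487]
tool_rot: [-0.081, 0.997, -0.0, -0.0]
force: [-0.6, 0.5, -2.9]
finger_gap: 0.405
```

Request:
send_rows --motion '[{"gripper": 30, "travel": [0, 0, 0.7], "rotation": [0, 0, 0]}, {"gripper": 30, "travel": [0, 0, 0.7], "rotation": [0, 0, 0]}, {"gripper": 30, "travel": [0, 0, 0], "rotation": [0, 0, 0]}]'

```text
t: 10.5
tcp_pos: [0.5156, 0.2078, 0.2474]
tool_rot: [-0.081, 0.997, -0.0, -0.0]
force: [0.1, -0.0, -3.5]
finger_gap: 0.407
```

Request:
send_rows --motion '[{"gripper": 30, "travel": [0, 0, 0.7], "rotation": [0, 0, 0]}, {"gripper": 30, "travel": [0, 0, 0.7], "rotation": [0, 0, 0]}, {"gripper": 30, "travel": [0, 0, 0], "rotation": [0, 0, 0]}]'

```text
t: 10.75
tcp_pos: [0.5156, 0.2078, 0.246]
tool_rot: [-0.081, 0.997, -0.0, -0.0]
force: [-0.8, -0.5, -3.8]
finger_gap: 0.405
```

Request:
send_rows --motion '[{"gripper": 30, "travel": [0, 0, 0.7], "rotation": [0, 0, 0]}, {"gripper": 30, "travel": [0, 0, 0.7], "rotation": [0, 0, 0]}, {"gripper": 30, "travel": [0, 0, 0], "rotation": [0, 0, 0]}]'

```text
t: 11.0
tcp_pos: [0.5156, 0.2078, 0.2445]
tool_rot: [-0.081, 0.997, -0.0, -0.0]
force: [-0.4, 0.3, -3.0]
finger_gap: 0.4
```

Request:
send_rows --motion '[{"gripper": 30, "travel": [0, 0, 0.7], "rotation": [0, 0, 0]}, {"gripper": 30, "travel": [0, 0, 0.7], "rotation": [0, 0, 0]}, {"gripper": 30, "travel": [0, 0, 0], "rotation": [0, 0, 0]}]'

```text
t: 11.25
tcp_pos: [0.5156, 0.2078, 0.2432]
tool_rot: [-0.081, 0.997, -0.0, -0.0]
force: [0.2, 0.5, -4.4]
finger_gap: 0.403
```

Request:
send_rows --motion '[{"gripper": 30, "travel": [0, 0, 0.7], "rotation": [0, 0, 0]}, {"gripper": 30, "travel": [0, 0, 0.7], "rotation": [0, 0, 0]}, {"gripper": 30, "travel": [0, 0, 0], "rotation": [0, 0, 0]}]'

```text
t: 11.5
tcp_pos: [0.5156, 0.2078, 0.2418]
tool_rot: [-0.081, 0.997, -0.0, -0.0]
force: [-0.3, -0.4, -2.8]
finger_gap: 0.403
```

Request:
send_rows --motion '[{"gripper": 30, "travel": [0, 0, 0.7], "rotation": [0, 0, 0]}, {"gripper": 30, "travel": [0, 0, 0.7], "rotation": [0, 0, 0]}, {"gripper": 30, "travel": [0, 0, 0], "rotation": [0, 0, 0]}]'

```text
t: 11.75
tcp_pos: [0.5156, 0.2078, 0.2403]
tool_rot: [-0.081, 0.997, -0.0, -0.0]
force: [0.1, 0.1, -4.7]
finger_gap: 0.403
```

```bash
python3 - <<'E'
from goto import *
s=rep();print(s['ft_torque'].round(2))
E
```

```text
t 11.75 tcp [0.5156 0.2078 0.2403] yaw 9.3 tilt 0.02 F [ 0.1  0.1 -4.7] gap mm 34.5
[-0.01 -0.03 -0.05]
```

Request:
send_rows --motion '[{"gripper": 30, "travel": [0, 0, 0.7], "rotation": [0, 0, 0]}, {"gripper": 30, "travel": [0, 0, 0.7], "rotation": [0, 0, 0]}, {"gripper": 30, "travel": [0, 0, 0.7], "rotation": [0, 0, 0]}, {"gripper": 30, "travel": [0, 0, 0], "rotation": [0, 0, 0]}]'

```text
t: 12.08
tcp_pos: [0.5156, 0.2078, 0.2382]
tool_rot: [-0.081, 0.997, -0.0, -0.0]
force: [0.0, 0.1, -2.9]
finger_gap: 0.408
```

Request:
send_rows --motion '[{"gripper": 30, "travel": [0, 0, 0.7], "rotation": [0, 0, 0]}, {"gripper": 30, "travel": [0, 0, 0.7], "rotation": [0, 0, 0]}, {"gripper": 30, "travel": [0, 0, 0.7], "rotation": [0, 0, 0]}, {"gripper": 30, "travel": [0, 0, 0], "rotation": [0, 0, 0]}]'

```text
t: 12.42
tcp_pos: [0.5156, 0.2078, 0.2361]
tool_rot: [-0.081, 0.997, -0.0, -0.0]
force: [-0.1, 0.3, -3.5]
finger_gap: 0.4
```

Request:
send_rows --motion '[{"gripper": 30, "travel": [0, 0, 0.7], "rotation": [0, 0, 0]}, {"gripper": 30, "travel": [0, 0, 0.7], "rotation": [0, 0, 0]}, {"gripper": 30, "travel": [0, 0, 0.7], "rotation": [0, 0, 0]}, {"gripper": 30, "travel": [0, 0, 0], "rotation": [0, 0, 0]}]'

```text
t: 12.75
tcp_pos: [0.5156, 0.2077, 0.234]
tool_rot: [-0.081, 0.997, -0.0, -0.0]
force: [-0.9, -0.3, -4.0]
finger_gap: 0.404
```

Request:
send_rows --motion '[{"gripper": 30, "travel": [0, 0, 0.7], "rotation": [0, 0, 0]}, {"gripper": 30, "travel": [0, 0, 0.7], "rotation": [0, 0, 0]}, {"gripper": 30, "travel": [0, 0, 0], "rotation": [0, 0, 0]}]'

```text
t: 13.0
tcp_pos: [0.5156, 0.2078, 0.2326]
tool_rot: [-0.081, 0.997, -0.0, -0.0]
force: [0.6, 0.1, -3.1]
finger_gap: 0.405
```

Request:
send_rows --motion '[{"gripper": 30, "travel": [0, 0, 0.7], "rotation": [0, 0, 0]}, {"gripper": 30, "travel": [0, 0, 0.7], "rotation": [0, 0, 0]}, {"gripper": 30, "travel": [0, 0, 0], "rotation": [0, 0, 0]}]'

```text
t: 13.25
tcp_pos: [0.5156, 0.2078, 0.2313]
tool_rot: [-0.081, 0.997, -0.0, -0.0]
force: [0.1, -0.0, -3.8]
finger_gap: 0.402
```

Request:
send_rows --motion '[{"gripper": 30, "travel": [0, 0, 0.7], "rotation": [0, 0, 0]}, {"gripper": 30, "travel": [0, 0, 0.7], "rotation": [0, 0, 0]}, {"gripper": 30, "travel": [0, 0, 0], "rotation": [0, 0, 0]}]'

```text
t: 13.5
tcp_pos: [0.5156, 0.2078, 0.2299]
tool_rot: [-0.081, 0.997, -0.0, -0.0]
force: [0.8, -0.6, -3.7]
finger_gap: 0.404
```

Request:
send_rows --motion '[{"gripper": 30, "travel": [0, 0, 0.7], "rotation": [0, 0, 0]}, {"gripper": 30, "travel": [0, 0, 0.5], "rotation": [0, 0, 0]}, {"gripper": 30, "travel": [0, 0, 0], "rotation": [0, 0, 0]}]'

```text
t: 13.75
tcp_pos: [0.5156, 0.2078, 0.2287]
tool_rot: [-0.081, 0.997, -0.0, -0.0]
force: [-0.9, 0.4, -3.6]
finger_gap: 0.404
```

Request:
send_rows --motion '[{"gripper": 30, "travel": [0, 0, 0.5], "rotation": [0, 0, 0]}, {"gripper": 30, "travel": [0, 0, 0.5], "rotation": [0, 0, 0]}, {"gripper": 30, "travel": [0, 0, 0], "rotation": [0, 0, 0]}]'

```text
t: 14.0
tcp_pos: [0.5157, 0.2078, 0.2277]
tool_rot: [-0.081, 0.997, -0.0, -0.0]
force: [0.4, 0.3, -3.6]
finger_gap: 0.406
```

Request:
send_rows --motion '[{"gripper": 30, "travel": [0, 0, 0.5], "rotation": [0, 0, 0]}, {"gripper": 30, "travel": [0, 0, 0.5], "rotation": [0, 0, 0]}, {"gripper": 30, "travel": [0, 0, 0], "rotation": [0, 0, 0]}]'

```text
t: 14.25
tcp_pos: [0.5156, 0.2078, 0.2267]
tool_rot: [-0.081, 0.997, -0.0, -0.0]
force: [0.0, -0.9, -4.0]
finger_gap: 0.401
```

Request:
send_rows --motion '[{"gripper": 30, "travel": [0, 0, 0.5], "rotation": [0, 0, 0]}, {"gripper": 30, "travel": [0, 0, 0.4], "rotation": [0, 0, 0]}, {"gripper": 30, "travel": [0, 0, 0], "rotation": [0, 0, 0]}]'

```text
t: 14.5
tcp_pos: [0.5157, 0.2078, 0.2258]
tool_rot: [-0.081, 0.997, -0.0, -0.0]
force: [0.0, 0.2, -3.5]
finger_gap: 0.404
```

```bash
python3 - <<'E'
from goto import *
cs=manip.calibration('side');s=rep();print(s['ft_torque'].round(2))
i=snap('side','s7.png')[:,:,::-1]
cv2.imwrite('pics/s7c.png',np.hstack([cv2.resize(i[u:u+60,v:v+44],None,fx=9,fy=9,interpolation=cv2.INTER_LANCZOS4) for u,v in((160,315),(115,338))]))
E
```

```text
t 14.5 tcp [0.5157 0.2078 0.2258] yaw 9.3 tilt 0.01 F [ 0.   0.2 -3.5] gap mm 34.5
[ 0.01 -0.05  0.02]
```

View pics/s7c.png

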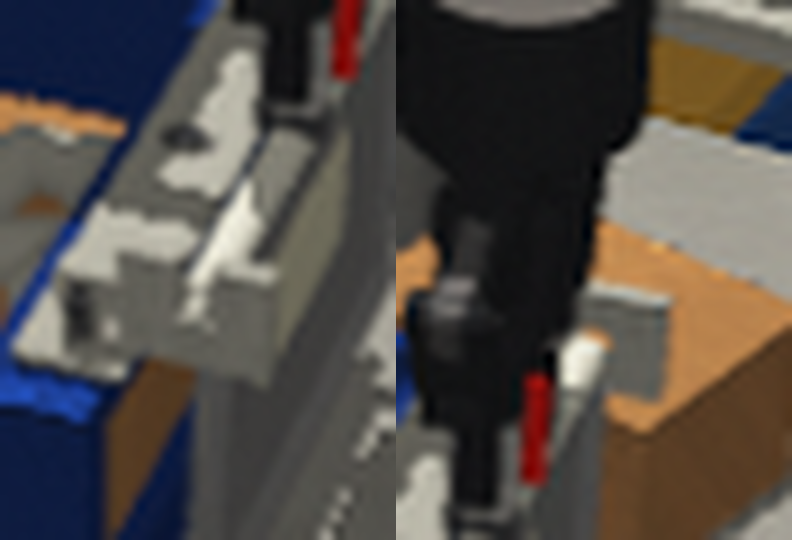

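Request:
send_rows --motion '[{"gripper": 30, "travel": [0, 0, 0.5], "rotation": [0, 0, 0]}, {"gripper": 30, "travel": [0, 0, 0.4], "rotation": [0, 0, 0]}, {"gripper": 30, "travel": [0, 0, 0], "rotation": [0, 0, 0]}]'

```text
t: 14.8
tcp_pos: [0.5159, 0.2078, 0.2254]
tool_rot: [-0.081, 0.997, -0.0, 0.0]
force: [-0.8, -0.5, -0.2]
finger_gap: 0.404
```

Request:
send_rows --motion '[{"gripper": 30, "travel": [0, 0, 0.4], "rotation": [0, 0, 0]}, {"gripper": 30, "travel": [0, 0, 0.4], "rotation": [0, 0, 0]}, {"gripper": 30, "travel": [0, 0, 0], "rotation": [0, 0, 0]}]'

```text
t: 15.05
tcp_pos: [0.516, 0.2079, 0.2249]
tool_rot: [-0.081, 0.997, -0.0, 0.001]
force: [-0.4, 1.6, 2.9]
finger_gap: 0.403
```

Request:
send_rows --motion '[{"gripper": 30, "travel": [0, 0, 0.4], "rotation": [0, 0, 0]}, {"gripper": 30, "travel": [0, 0, 0.3], "rotation": [0, 0, 0]}, {"gripper": 30, "travel": [0, 0, 0], "rotation": [0, 0, 0]}]'

```text
t: 15.3
tcp_pos: [0.5161, 0.2079, 0.2245]
tool_rot: [-0.081, 0.997, -0.0, 0.001]
force: [-1.9, 1.7, 6.6]
finger_gap: 0.401
```

Request:
send_rows --motion '[{"gripper": 30, "travel": [0, 0, -0.6], "rotation": [0, 0, 0]}, {"gripper": 30, "travel": [0, 0, -0.5], "rotation": [0, 0, 0]}, {"gripper": 30, "travel": [0, 0, 0], "rotation": [0, 0, 0]}, {"gripper": 30, "travel": [0, 0, 0], "rotation": [0, 0, 0]}]'

```text
t: 15.63
tcp_pos: [0.5159, 0.2079, 0.2249]
tool_rot: [-0.081, 0.997, 0.0, 0.0]
force: [-2.0, 1.3, 4.6]
finger_gap: 0.404
```

Request:
send_rows --motion '[{"gripper": 37, "travel": [0, 0, 0], "rotation": [0, 0, 0]}, {"gripper": 38, "travel": [0, 0, 0], "rotation": [0, 0, 0]}, {"gripper": 39, "travel": [0, 0, 0], "rotation": [0, 0, 0]}, {"gripper": 40, "travel": [0, 0, 0], "rotation": [0, 0, 0]}, {"gripper": 41, "travel": [0, 0, 0], "rotation": [0, 0, 0]}, {"gripper": 42, "travel": [0, 0, 0], "rotation": [0, 0, 0]}, {"gripper": 43, "travel": [0, 0, 0], "rotation": [0, 0, 0]}, {"gripper": 44, "travel": [0, 0, 0], "rotation": [0, 0, 0]}]'

```text
t: 16.3
tcp_pos: [0.5156, 0.2076, 0.2244]
tool_rot: [-0.081, 0.997, -0.0, -0.0]
force: [-0.6, 0.8, -0.2]
finger_gap: 0.517
```

```bash
cat > red.py <<'E'
from goto import *
import sys
s=rep();print(s['ft_torque'].round(2))
cs=manip.calibration('side')
def red(im):
    h=cv2.cvtColor(im,cv2.COLOR_RGB2HSV);m=(((h[...,0]<6)|(h[...,0]>174))&(h[...,1]>150)&(h[...,2]>70)).astype(np.uint8)
    k,l,st,ce=cv2.connectedComponentsWithStats(m[:340]);return [(st[i].tolist(),ce[i].round(1).tolist()) for i in range(1,k) if st[i,4]>8]
i=snap('side',sys.argv[1]+'.png')
print('red',red(i),'before',red(cv2.imread('pics/s7.png')[:,:,::-1]))
E
python3 red.py s8
```

```text
t 16.3 tcp [0.5156 0.2076 0.2244] yaw 9.3 tilt 0.04 F [-0.6  0.8 -0.2] gap mm 44.2
[ 0.02 -0.03 -0.04]
red [([351, 156, 5, 12, 43], [353.2, 161.2])] before [([352, 156, 3, 13, 37], [353.0, 162.3])]
```

Request:
send_rows --motion '[{"gripper": 46, "travel": [0, 0, 0], "rotation": [0, 0, 0]}, {"gripper": 48, "travel": [0, 0, 0], "rotation": [0, 0, 0]}, {"gripper": 50, "travel": [0, 0, 0], "rotation": [0, 0, 0]}, {"gripper": 52, "travel": [0, 0, 0], "rotation": [0, 0, 0]}, {"gripper": 54, "travel": [0, 0, 0], "rotation": [0, 0, 0]}, {"gripper": 57, "travel": [0, 0, 0], "rotation": [0, 0, 0]}, {"gripper": 60, "travel": [0, 0, 0], "rotation": [0, 0, 0]}, {"gripper": 60, "travel": [0, 0, 0], "rotation": [0, 0, 0]}]'

```text
t: 17.02
tcp_pos: [0.5157, 0.2078, 0.2246]
tool_rot: [-0.081, 0.997, 0.0, 0.0]
force: [-0.1, 0.9, 0.1]
finger_gap: 0.702
```

```bash
python3 red.py s9; python3 - <<'E'
from h import *
c=manip.calibration('side')
# red tab centre predicted: inner face y +.0135 (in) ... +.031 (out); use axis from TCP
yaw=np.radians(9.3);ey=np.array([-np.sin(yaw),np.cos(yaw),0]);o=np.array([.5157,.2078,.2115])
for d in(0,.009,.018): print(d,[np.round(proj(c,o+ey*(.013+d-k)+[0,0,.0265]),1).tolist() for k in(0,.0025)])
E
```

```text
t 17.02 tcp [0.5157 0.2078 0.2246] yaw 9.3 tilt 0.0 F [-0.1  0.9  0.1] gap mm 59.9
[ 0.02  0.01 -0.03]
red [([351, 156, 5, 12, 48], [352.8, 160.9])] before [([352, 156, 3, 13, 37], [353.0, 162.3])]
0 [[350.7, 161.1], [350.4, 161.6]]
0.009 [[351.7, 159.3], [351.4, 159.8]]
0.018 [[352.7, 157.6], [352.4, 158.1]]
```

Request:
send_rows --motion '[{"gripper": 65, "travel": [0, 0, 0], "rotation": [0, 0, 0]}, {"gripper": 70, "travel": [0, 0, 0], "rotation": [0, 0, 0]}, {"gripper": 75, "travel": [0, 0, 0], "rotation": [0, 0, 0]}, {"gripper": 80, "travel": [0, 0, 0], "rotation": [0, 0, 0]}, {"gripper": 85, "travel": [0, 0, 0], "rotation": [0, 0, 0]}, {"gripper": 85, "travel": [0, 0, 0], "rotation": [0, 0, 0]}]'

```text
t: 17.57
tcp_pos: [0.5157, 0.2078, 0.2246]
tool_rot: [-0.081, 0.997, 0.0, -0.0]
force: [-0.6, 0.1, -0.2]
finger_gap: 0.996
```

```bash
python3 red.py s10
```

```text
t 17.57 tcp [0.5157 0.2078 0.2246] yaw 9.3 tilt 0.0 F [-0.6  0.1 -0.2] gap mm 85.0
[ 0.02  0.04 -0.01]
red [([349, 156, 7, 12, 56], [352.4, 160.7])] before [([352, 156, 3, 13, 37], [353.0, 162.3])]
```

```bash
python3 - <<'E'
from h import *
c=manip.calibration('side')
def bb(o,yaw,d,z0=.007):
    y=np.radians(yaw);ex=np.array([np.cos(y),np.sin(y),0]);ey=np.array([-np.sin(y),np.cos(y),0])
    P=np.array([proj(c,np.array(o)+ex*a+ey*b+[0,0,z]) for a in(-.012,.012) for b in(.013+d,.018+d) for z in(z0,.046)]);return P.min(0).round(1),P.max(0).round(1),P.mean(0).round(1)
print('A out',bb([.608,-.198,.206],-10,.018),'obs 306-315,258-275')
for d in(0,.006,.012,.018): print('B',d,bb([.5161,.2054,.2105],9.3,d))
print('s7 in',bb([.5157,.2078,.2118],9.3,0),'obs 352-355,156-169 (partly hidden)')
E
python3 - <<'E'
import cv2,numpy as np
i=cv2.imread('pics/s10.png')
cv2.imwrite('pics/s10c.png',cv2.resize(i[125:215,310:390],None,fx=6.6,fy=6.6,interpolation=cv2.INTER_LANCZOS4))
E
```

```text
A out (array([305.3, 256. ]), array([315.5, 274.4]), array([310.5, 265.2])) obs 306-315,258-275
B 0 (array([346.1, 154.2]), array([355.4, 168.4]), array([350.7, 161.3]))
B 0.006 (array([346.8, 153.1]), array([356. , 167.2]), array([351.4, 160.1]))
B 0.012 (array([347.5, 151.9]), array([356.7, 166.1]), array([352., 159.]))
B 0.018 (array([348.1, 150.8]), array([357.3, 164.9]), array([352.7, 157.8]))
s7 in (array([346.4, 153.3]), array([355.6, 167.6]), array([351. , 160.4])) obs 352-355,156-169 (partly hidden)
```

Request:
send_rows --motion '[{"gripper": 85, "travel": [0, -2, 0], "rotation": [0, 0, 0]}, {"gripper": 85, "travel": [0, -2, 0], "rotation": [0, 0, 0]}, {"gripper": 85, "travel": [0, -2, 0], "rotation": [0, 0, 0]}, {"gripper": 85, "travel": [0, 0, 0], "rotation": [0, 0, 0]}, {"gripper": 85, "travel": [0, 0, 0], "rotation": [0, 0, 0]}]'

```text
t: 18.03
tcp_pos: [0.5167, 0.2017, 0.2246]
tool_rot: [-0.081, 0.997, -0.0, -0.0]
force: [0.5, -0.1, -0.4]
finger_gap: 0.996
```

Request:
send_rows --motion '[{"gripper": 85, "travel": [0, -1.5, 0], "rotation": [0, 0, 0]}, {"gripper": 85, "travel": [0, -1.5, 0], "rotation": [0, 0, 0]}, {"gripper": 85, "travel": [0, 0, 0], "rotation": [0, 0, 0]}]'

```text
t: 18.28
tcp_pos: [0.5173, 0.1987, 0.2246]
tool_rot: [-0.081, 0.997, -0.0, 0.0]
force: [-0.2, 0.2, -0.3]
finger_gap: 0.992
```

Request:
send_rows --motion '[{"gripper": 85, "travel": [0, -1, 0], "rotation": [0, 0, 0]}, {"gripper": 85, "travel": [0, -1, 0], "rotation": [0, 0, 0]}, {"gripper": 85, "travel": [0, 0, 0], "rotation": [0, 0, 0]}]'

```text
t: 18.53
tcp_pos: [0.5175, 0.1968, 0.2246]
tool_rot: [-0.081, 0.997, -0.0, -0.0]
force: [0.2, 0.4, 0.1]
finger_gap: 0.997
```

Request:
send_rows --motion '[{"gripper": 85, "travel": [0, -1, 0], "rotation": [0, 0, 0]}, {"gripper": 85, "travel": [0, -1, 0], "rotation": [0, 0, 0]}, {"gripper": 85, "travel": [0, 0, 0], "rotation": [0, 0, 0]}]'

```text
t: 18.78
tcp_pos: [0.5179, 0.1948, 0.2246]
tool_rot: [-0.081, 0.997, -0.0, 0.0]
force: [0.2, -0.4, 0.1]
finger_gap: 0.993
```

Request:
send_rows --motion '[{"gripper": 85, "travel": [0, -1, 0], "rotation": [0, 0, 0]}, {"gripper": 85, "travel": [0, -1, 0], "rotation": [0, 0, 0]}, {"gripper": 85, "travel": [0, 0, 0], "rotation": [0, 0, 0]}]'

```text
t: 19.03
tcp_pos: [0.5182, 0.1928, 0.2246]
tool_rot: [-0.081, 0.997, -0.0, 0.0]
force: [0.5, -0.3, -0.3]
finger_gap: 0.996
```

Request:
send_rows --motion '[{"gripper": 85, "travel": [0, -1, 0], "rotation": [0, 0, 0]}, {"gripper": 85, "travel": [0, -1, 0], "rotation": [0, 0, 0]}, {"gripper": 85, "travel": [0, 0, 0], "rotation": [0, 0, 0]}]'

```text
t: 19.28
tcp_pos: [0.5185, 0.1909, 0.2246]
tool_rot: [-0.081, 0.997, -0.0, 0.0]
force: [-0.3, -0.0, 1.2]
finger_gap: 0.995
```

View pics/s10c.png

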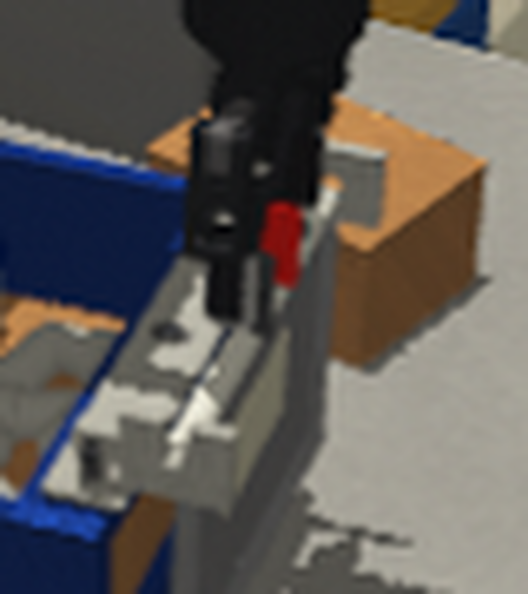

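Request:
send_rows --motion '[{"gripper": 85, "travel": [0, 4, 0], "rotation": [0, 0, 0]}, {"gripper": 85, "travel": [0, 5, 0], "rotation": [0, 0, 0]}, {"gripper": 85, "travel": [0, 4, 0], "rotation": [0, 0, 0]}, {"gripper": 85, "travel": [0, 4, 0], "rotation": [0, 0, 0]}, {"gripper": 75, "travel": [0, 0, 0], "rotation": [0, 0, 0]}, {"gripper": 65, "travel": [0, 0, 0], "rotation": [0, 0, 0]}, {"gripper": 55, "travel": [0, 0, 0], "rotation": [0, 0, 0]}, {"gripper": 48, "travel": [0, 0, 0], "rotation": [0, 0, 0]}, {"gripper": 42, "travel": [0, 0, 0], "rotation": [0, 0, 0]}, {"gripper": 36, "travel": [0, 0, 0], "rotation": [0, 0, 0]}, {"gripper": 30, "travel": [0, 0, 0], "rotation": [0, 0, 0]}, {"gripper": 30, "travel": [0, 0, 0], "rotation": [0, 0, 0]}]' --newtons 25

```text
t: 20.28
tcp_pos: [0.5157, 0.2078, 0.2248]
tool_rot: [-0.081, 0.997, -0.0, 0.0]
force: [-0.7, 1.5, 1.6]
finger_gap: 0.416
```

```bash
python3 red.py s11
```

```text
t 20.28 tcp [0.5157 0.2078 0.2248] yaw 9.31 tilt 0.01 F [-0.7  1.5  1.6] gap mm 35.5
[-0.23  0.   -0.03]
red [([352, 157, 3, 13, 36], [353.0, 162.8])] before [([352, 156, 3, 13, 37], [353.0, 162.3])]
```

Request:
send_rows --motion '[{"gripper": 30, "travel": [0, 0, -0.4], "rotation": [0, 0, 0]}, {"gripper": 30, "travel": [0, 0, -0.4], "rotation": [0, 0, 0]}, {"gripper": 30, "travel": [0, 0, 0], "rotation": [0, 0, 0]}, {"gripper": 30, "travel": [0, 0, 0], "rotation": [0, 0, 0]}]' --newtons 60

```text
t: 20.67
tcp_pos: [0.5157, 0.2076, 0.2253]
tool_rot: [-0.081, 0.997, -0.0, -0.0]
force: [-1.2, -0.2, 0.2]
finger_gap: 0.403
```

Request:
send_rows --motion '[{"gripper": 30, "travel": [0, 0, -0.3], "rotation": [0, 0, 0]}, {"gripper": 30, "travel": [0, 0, -0.3], "rotation": [0, 0, 0]}, {"gripper": 30, "travel": [0, 0, 0], "rotation": [0, 0, 0]}, {"gripper": 30, "travel": [0, 0, 0], "rotation": [0, 0, 0]}]'

```text
t: 21.0
tcp_pos: [0.5155, 0.2077, 0.2256]
tool_rot: [-0.081, 0.997, -0.0, -0.0]
force: [-0.9, 0.5, -3.7]
finger_gap: 0.401
```

```bash
python3 red.py s12
```

```text
t 21.0 tcp [0.5155 0.2077 0.2256] yaw 9.3 tilt 0.05 F [-0.9  0.5 -3.7] gap mm 34.2
[-0.1  -0.01  0.04]
red [([352, 157, 3, 12, 36], [353.0, 162.5])] before [([352, 156, 3, 13, 37], [353.0, 162.3])]
```

Request:
send_rows --motion '[{"gripper": 30, "travel": [0.5, 0, 0], "rotation": [0, 0, 0]}, {"gripper": 30, "travel": [0.4, 0, 0], "rotation": [0, 0, 0]}, {"gripper": 30, "travel": [0, 0, 0], "rotation": [0, 0, 0]}]'

```text
t: 21.3
tcp_pos: [0.515, 0.2077, 0.2259]
tool_rot: [-0.081, 0.997, 0.0, 0.0]
force: [0.2, -0.1, -3.8]
finger_gap: 0.402
```

Request:
send_rows --motion '[{"gripper": 30, "travel": [0.4, 0, 0], "rotation": [0, 0, 0]}, {"gripper": 30, "travel": [0.4, 0, 0], "rotation": [0, 0, 0]}, {"gripper": 30, "travel": [0, 0, 0], "rotation": [0, 0, 0]}]'

```text
t: 21.55
tcp_pos: [0.5147, 0.2077, 0.2261]
tool_rot: [-0.081, 0.997, 0.0, 0.001]
force: [2.9, 0.4, -5.2]
finger_gap: 0.405
```

```bash
python3 -c "
from goto import *
s=rep();print(s['ft_torque'].round(2))"
```

```text
t 21.55 tcp [0.5147 0.2077 0.2261] yaw 9.32 tilt 0.09 F [ 2.9  0.4 -5.2] gap mm 34.6
[ 0.2  -0.43  0.22]
```

Request:
send_rows --motion '[{"gripper": 30, "travel": [-0.8, 0, 0], "rotation": [0, 0, 0]}, {"gripper": 30, "travel": [-0.9, 0, 0], "rotation": [0, 0, 0]}, {"gripper": 30, "travel": [-0.4, 0, 0], "rotation": [0, 0, 0]}, {"gripper": 30, "travel": [0, 0, 0], "rotation": [0, 0, 0]}]'

```text
t: 21.88
tcp_pos: [0.5155, 0.2078, 0.2259]
tool_rot: [-0.081, 0.997, -0.0, -0.001]
force: [0.9, 1.0, -3.4]
finger_gap: 0.408
```

Request:
send_rows --motion '[{"gripper": 30, "travel": [-0.4, 0, 0], "rotation": [0, 0, 0]}, {"gripper": 30, "travel": [-0.4, 0, 0], "rotation": [0, 0, 0]}, {"gripper": 30, "travel": [0, 0, 0], "rotation": [0, 0, 0]}]'

```text
t: 22.13
tcp_pos: [0.5168, 0.208, 0.226]
tool_rot: [-0.081, 0.997, -0.0, -0.0]
force: [-0.2, -0.8, -3.6]
finger_gap: 0.403
```

```bash
python3 -c "
from goto import *
s=rep();print(s['ft_torque'].round(2))"
```

```text
t 22.13 tcp [0.5168 0.208  0.226 ] yaw 9.3 tilt 0.02 F [-0.2 -0.8 -3.6] gap mm 34.4
[-0.01  0.02  0.03]
```

Request:
send_rows --motion '[{"gripper": 30, "travel": [-0.4, 0, 0], "rotation": [0, 0, 0]}, {"gripper": 30, "travel": [-0.4, 0, 0], "rotation": [0, 0, 0]}, {"gripper": 30, "travel": [0, 0, 0], "rotation": [0, 0, 0]}, {"gripper": 30, "travel": [0, 0, 0], "rotation": [0, 0, 0]}]'

```text
t: 22.47
tcp_pos: [0.5173, 0.2081, 0.2259]
tool_rot: [-0.081, 0.997, -0.0, -0.0]
force: [-0.8, 0.1, -3.8]
finger_gap: 0.402
```

```bash
python3 -c "
from goto import *
s=rep();print(s['ft_torque'].round(2))"
```

```text
t 22.47 tcp [0.5173 0.2081 0.2259] yaw 9.29 tilt 0.05 F [-0.8  0.1 -3.8] gap mm 34.4
[-0.05  0.17 -0.15]
```

Request:
send_rows --motion '[{"gripper": 30, "travel": [0.6, 0, 0], "rotation": [0, 0, 0]}, {"gripper": 30, "travel": [0.6, 0, 0], "rotation": [0, 0, 0]}, {"gripper": 30, "travel": [0, 0.5, 0], "rotation": [0, 0, 0]}, {"gripper": 30, "travel": [0, 0.5, 0], "rotation": [0, 0, 0]}, {"gripper": 30, "travel": [0, 0, 0], "rotation": [0, 0, 0]}, {"gripper": 30, "travel": [0, 0, 0], "rotation": [0, 0, 0]}]'

```text
t: 22.97
tcp_pos: [0.5165, 0.209, 0.2261]
tool_rot: [-0.081, 0.997, -0.0, 0.0]
force: [0.0, -0.6, -3.5]
finger_gap: 0.406
```

Request:
send_rows --motion '[{"gripper": 30, "travel": [0, 0.4, 0], "rotation": [0, 0, 0]}, {"gripper": 30, "travel": [0, 0.4, 0], "rotation": [0, 0, 0]}, {"gripper": 30, "travel": [0, 0, 0], "rotation": [0, 0, 0]}, {"gripper": 30, "travel": [0, 0, 0], "rotation": [0, 0, 0]}]'

```text
t: 23.3
tcp_pos: [0.5162, 0.2097, 0.226]
tool_rot: [-0.081, 0.997, -0.0, 0.0]
force: [-0.5, 0.1, -3.5]
finger_gap: 0.404
```

Request:
send_rows --motion '[{"gripper": 30, "travel": [0, 0.4, 0], "rotation": [0, 0, 0]}, {"gripper": 30, "travel": [0, 0.4, 0], "rotation": [0, 0, 0]}, {"gripper": 30, "travel": [0, 0, 0], "rotation": [0, 0, 0]}, {"gripper": 30, "travel": [0, 0, 0], "rotation": [0, 0, 0]}]'

```text
t: 23.63
tcp_pos: [0.5161, 0.2105, 0.226]
tool_rot: [-0.081, 0.997, -0.0, -0.0]
force: [0.6, -0.1, -3.5]
finger_gap: 0.403
```

Request:
send_rows --motion '[{"gripper": 30, "travel": [0, 0.4, 0], "rotation": [0, 0, 0]}, {"gripper": 30, "travel": [0, 0.4, 0], "rotation": [0, 0, 0]}, {"gripper": 30, "travel": [0, 0, 0], "rotation": [0, 0, 0]}, {"gripper": 30, "travel": [0, 0, 0], "rotation": [0, 0, 0]}]'

```text
t: 23.97
tcp_pos: [0.516, 0.211, 0.2261]
tool_rot: [-0.081, 0.997, -0.0, 0.0]
force: [0.0, -1.9, -4.6]
finger_gap: 0.398
```

Request:
send_rows --motion '[{"gripper": 30, "travel": [0, 0.4, 0], "rotation": [0, 0, 0]}, {"gripper": 30, "travel": [0, 0.4, 0], "rotation": [0, 0, 0]}, {"gripper": 30, "travel": [0, 0, 0], "rotation": [0, 0, 0]}, {"gripper": 30, "travel": [0, 0, 0], "rotation": [0, 0, 0]}]'

```text
t: 24.3
tcp_pos: [0.5161, 0.2113, 0.2261]
tool_rot: [-0.081, 0.997, -0.001, 0.0]
force: [1.0, -4.5, -2.3]
finger_gap: 0.401
```

Request:
send_rows --motion '[{"gripper": 30, "travel": [0.4, -0.7, 0], "rotation": [0, 0, 0]}, {"gripper": 30, "travel": [0, -0.8, 0], "rotation": [0, 0, 0]}, {"gripper": 30, "travel": [0, 0, 0], "rotation": [0, 0, 0]}, {"gripper": 30, "travel": [0, 0, 0], "rotation": [0, 0, 0]}]'

```text
t: 24.63
tcp_pos: [0.5158, 0.211, 0.226]
tool_rot: [-0.081, 0.997, 0.0, 0.0]
force: [0.5, -1.1, -3.7]
finger_gap: 0.401
```

Request:
send_rows --motion '[{"gripper": 35.5, "travel": [0, 0, 0], "rotation": [0, 0, 0]}, {"gripper": 36.5, "travel": [0, 0.5, 0], "rotation": [0, 0, 0]}, {"gripper": 37.5, "travel": [0, 0.5, 0], "rotation": [0, 0, 0]}, {"gripper": 38.5, "travel": [0, 0.5, 0], "rotation": [0, 0, 0]}, {"gripper": 39.5, "travel": [0, 0.5, 0], "rotation": [0, 0, 0]}, {"gripper": 40.5, "travel": [0, 0.5, 0], "rotation": [0, 0, 0]}]'

```text
t: 25.13
tcp_pos: [0.5161, 0.2108, 0.2264]
tool_rot: [-0.082, 0.997, -0.003, 0.001]
force: [2.0, -10.5, -1.1]
finger_gap: 0.472
```

```bash
python3 red.py s13
```

```text
t 25.13 tcp [0.5161 0.2108 0.2264] yaw 9.37 tilt 0.3 F [  2.  -10.5  -1.1] gap mm 40.3
[-1.54 -0.28  0.02]
red [([352, 155, 4, 13, 39], [353.7, 161.4])] before [([352, 156, 3, 13, 37], [353.0, 162.3])]
```

```bash
python3 - <<'E'
from h import *
c=manip.calibration('side')
def px(U,V): return np.array([(U+.5)/6.5-.5+255,(V+.5)/6.5-.5+135])
o=np.array([.5161,.2082,.2115])
for yaw in(8.5,9.3,10):
    y=np.radians(yaw);ex=np.array([np.cos(y),np.sin(y),0]);ey=np.array([-np.sin(y),np.cos(y),0])
    P=lambda a,b,z:np.array(proj(c,o+ex*a+ey*b+[0,0,z]))
    # keep stub fixed
    st=o-ey*0
    print(yaw,'hole',P(0,.1025,0).round(2),'res',(px(685,115)-P(0,.1025,0)).round(2),'mouth res',(px(531,350)-P(0,-.1095,.02)).round(2),'lug+ft',(px(738,85)-P(.024,.1025,.02)).round(2),'lug+fb',(px(735,158)-P(.024,.1025,-.02)).round(2),'lug-ft',(px(592,355)-P(.024,-.1095,.02)).round(2))
print('px per mm at hole: x',((P(.005,.1025,0)-P(0,.1025,0))/5).round(2),'z',((P(0,.1025,.005)-P(0,.1025,0))/5).round(2),'y',((P(0,.1075,0)-P(0,.1025,0))/5).round(2))
# hole blob sub-pixel: orange pixels within lug in side0
S=cv2.imread('pics/side0.png').astype(float)
p=S[146:160,352:368];sat=p[...,2]-p[...,0]
np.set_printoptions(linewidth=200);print(sat.astype(int))
E
```

```text
8.5 hole [360.22 152.21] res [-0.26  0.06] mouth res [0.4  0.11] lug+ft [-0.25 -0.48] lug+fb [ 0.19 -0.57] lug-ft [ 1.19 -1.18]
9.3 hole [359.76 152.11] res [0.2  0.16] mouth res [-0.14 -0.02] lug+ft [ 0.18 -0.32] lug+fb [ 0.62 -0.41] lug-ft [ 0.59 -1.24]
10 hole [359.36 152.03] res [0.6  0.24] mouth res [-0.62 -0.13] lug+ft [ 0.57 -0.19] lug+fb [ 0.99 -0.27] lug-ft [ 0.07 -1.28]
px per mm at hole: x [0.32 0.06] z [ 0.02 -0.28] y [ 0.09 -0.18]
[[ 59   6  10  11  10  10   9  18  41  66  76  84 101 105 108 106]
 [  7   6   7   7   6   9   9  11  13  12  12   9  20  44  65  75]
 [  9   7   8   9   8   8   7   7   7   8   8  10  12  13  10   6]
 [ 10   9   8   9   8   7   8   7   8   8   7   9   9   9   6   2]
 [  8   9   8   9   7   7   9  11   9   6   7   8   8   8   7   2]
 [  9   8   8   8   8   7  23  49  44  17   5   8   8   8   7   4]
 [  8   9   7   8   9   6  32  89 110  65   9   7   8   8   7  14]
 [  9   8   8   8   9   8   6  45  85  67  20   7   8   8   6  14]
 [  9   8   9   8   7   8   8   6   5   6   7   8   8   8   4  16]
 [  9   7   8   8   7   7   8  10   9   9   6   6   8   8   6  27]
 [  8  10  12  13   9   4   6   6   7   7   8   7   9   8   6  28]
 [ 11  19  36  46  47  32  27  21  10   8   4   5   5   6   4  31]
 [ 15  16  51  83 104 102  95  82  56  48  32  25  19   9   4  48]
 [  9  -7  42  58  51  71  99 107 114 117 106  92  76  52  42  72]]
```

```bash
python3 - <<'E'
from h import *
np.set_printoptions(linewidth=200)
for n in('side0','s7','s10','s12','s13'):
    S=cv2.imread('pics/%s.png'%n).astype(int)[148:162,350:367]
    print(n,'sat | gray');
    for a,b in zip(S[...,2]-S[...,0],S.mean(2).astype(int)): print(' '.join('%4d'%x for x in a),' | ',' '.join('%4d'%x for x in b))
c=manip.calibration('side');o=np.array([.5157,.2078,.2118]);y=np.radians(9.3);ex=np.array([np.cos(y),np.sin(y),0]);ey=np.array([-np.sin(y),np.cos(y),0])
f=lambda a,b,z:np.round(np.array(proj(c,o+ex*a+ey*b+[0,0,z]))-[350,148],1)
print('tube end c/top/bot/front/rear',f(0,.1,0),f(0,.1,.007),f(0,.1,-.007),f(.007,.1,0),f(-.007,.1,0),'tube top y.05',f(0,.05,.007))
E
```

```text
side0 sat | gray
  16   13    9    7    8    9    8    8    7    7    7    8    8   10   12   13   10  |   170  143  100   83   88   88   86   88   86   82   81   83   92  113  137  149  163
  12   14   10    9    8    9    8    7    8    7    8    8    7    9    9    9    6  |   125  144  112   82   86   85   84   86   89   87   84   86   86   83   83   84   84
   8    8    8    9    8    9    7    7    9   11    9    6    7    8    8    8    7  |    84   87   87   87   88   87   85   83   87   86   83   85   88   88   85   87   88
   8    9    9    8    8    8    8    7   23   49   44   17    5    8    8    8    7  |    89   91   89   88   90   89   87   85   93  103   99   89   87   85   83   86   89
   9    8    8    9    7    8    9    6   32   89  110   65    9    7    8    8    7  |    84   91   90   90   89   88   88   82   98  130  136  112   88   87   86   87   90
   5   10    9    8    8    8    9    8    6   45   85   67   20    7    8    8    6  |    67   91   88   91   89   90   89   89   87  112  140  121   91   89   90   88   90
   9   10    9    8    9    8    7    8
[... 10563 characters left out ...]
   48   53   43   47   96  123  102   74   83   99   99   95   91   88
  -2   -7   40  101  123   95   13    8   13    8   -3   45   95   96   77   53   44  |    19   18   31   47   53   41   51  101  119   93   67   93  123  128  119  109  104
  -2   -2   49  106  122   91    5    9   10    3   -3   40   99  113  113  113  114  |    17   19   34   48   53   41   64  114  103   73   69   89  123  136  133  134  134
  -2   11   68  123  123   91    7    9    6    1   -1   25   84  107  109  111  107  |    31   50   54   52   52   45   75  110   81   65   71   74  103  130  134  138  130
tube end c/top/bot/front/rear [9.3 4.5] [9.5 2.5] [9.2 6.5] [11.6  5. ] [7.1 4. ] tube top y.05 [ 4.4 11.6]
```

Request:
send_rows --motion '[{"gripper": 36, "travel": [0, -1.2, 0], "rotation": [0, 0, 0]}, {"gripper": 30, "travel": [0, -1.5, 0], "rotation": [0, 0, 0]}, {"gripper": 30, "travel": [0, -0.5, 0], "rotation": [0, 0, 0]}, {"gripper": 30, "travel": [0, 0, 0], "rotation": [0, 0, 0]}, {"gripper": 30, "travel": [0, 0, 0], "rotation": [0, 0, 0]}, {"gripper": 30, "travel": [0, 0, -0.7], "rotation": [-0.3, 0, 0]}, {"gripper": 30, "travel": [0, 0, -0.7], "rotation": [-0.35, 0, 0]}, {"gripper": 30, "travel": [0, 0, -0.7], "rotation": [-0.35, 0, 0]}, {"gripper": 30, "travel": [0, 0, 0], "rotation": [0, 0, 0]}, {"gripper": 30, "travel": [0, 0, 0], "rotation": [0, 0, 0]}]' --newtons 60

```text
t: 26.02
tcp_pos: [0.5157, 0.2097, 0.228]
tool_rot: [-0.081, 0.997, 0.009, -0.001]
force: [0.5, -0.1, -3.0]
finger_gap: 0.409
```

```bash
cat > tube.py <<'E'
from goto import *
import sys
s=rep();print('torque',s['ft_torque'].round(2))
c=manip.calibration('side');r=R.from_quat(s['tool_rot'])
f=lambda b,z:np.array(proj(c,s['tcp_pos']+r.apply([0,b,.014-z])))
i=cv2.imread('pics/s7.png') if 0 else snap('side',sys.argv[1]+'.png')[:,:,::-1]
g=i.astype(int).mean(2)
e=f(.1,.007);print('pred far tube-end top',e.round(2),'centre',f(.1,0).round(2),'stub tip',f(-.113,0).round(2))
sub=i.astype(int)[149:160,354:364]
for a,b in zip(sub[...,2]-sub[...,0],sub.mean(2).astype(int)): print(' '.join('%4d'%x for x in a),' | ',' '.join('%4d'%x for x in b))
E
python3 tube.py s14
```

```text
t 26.02 tcp [0.5157 0.2097 0.228 ] yaw 9.28 tilt 1.01 F [ 0.5 -0.1 -3. ] gap mm 34.9
torque [-0.06 -0.01  0.03]
pred far tube-end top [359.84 149.05] centre [359.73 151.02] stub tip [336.01 194.55]
  -2    0   -2   -1    5    9    9    8    9    9  |    19   17   16   25   67   91   87   89   89   86
  -2    0    0    3    9    9    8    8    8    8  |    17   20   22   45   88   96   83   87   92   91
  -1    2    4    9   16   17   16   15    8    9  |    17   39   56   92  158  166  118   93   89   89
  -1    2    7   17   18   17   26   31    8    9  |    23   48   81  173  235  234  209  137   89   90
  -3   -1    9   19   16   18   19   15    9    9  |    14   14   94  196  232  225  202  149   88   93
  -5   -3   12   19   16   20   18   12    8    8  |    13   13  124  215  229  212  176  118   89   92
  29   14   12   20   20   19   15    8    7    7  |    25   17  130  217  223  196  144   90   91   92
 104   67   10   19   19   17   11    7    8    9  |    46   33  130  215  214  170  109   81   92   91
 126   90    8   18   18   13    4    2    5    6  |    54   41  119  196  189  140   77   78   93   91
 122   81    0   11   11    8   -1   13   28   27  |    52   44   75  121  121  102   66   77   94   98
 124   78   -2   11   11    3   -1   48   96   97  |    53   52   73  115  105   72   69   96  126  128
```

Request:
send_rows --motion '[{"gripper": 35.5, "travel": [0, 0, 0], "rotation": [0, 0, 0]}, {"gripper": 36.5, "travel": [0, 0.5, 0], "rotation": [0, 0, 0]}, {"gripper": 37.5, "travel": [0, 0.5, 0], "rotation": [0, 0, 0]}, {"gripper": 38.5, "travel": [0, 0.5, 0], "rotation": [0, 0, 0]}, {"gripper": 39.5, "travel": [0, 0.5, 0], "rotation": [0, 0, 0]}, {"gripper": 40.5, "travel": [0, 0.5, 0], "rotation": [0, 0, 0]}, {"gripper": 40.5, "travel": [0, 0, 0], "rotation": [0, 0, 0]}]'

```text
t: 26.65
tcp_pos: [0.5153, 0.2124, 0.2281]
tool_rot: [-0.081, 0.997, 0.009, -0.001]
force: [-0.3, 0.4, -3.7]
finger_gap: 0.476
```

```bash
python3 tube.py s15
```

```text
t 26.65 tcp [0.5153 0.2124 0.2281] yaw 9.31 tilt 1.0 F [-0.3  0.4 -3.7] gap mm 40.6
torque [-0.03 -0.02 -0.06]
pred far tube-end top [360.13 148.55] centre [360.01 150.52] stub tip [336.39 193.93]
  -2   -1   -1    1    5    8    8    8    9    8  |    19   20   24   35   67   90   85   88   89   86
  -1    1    2    7   13   13   10    9    8    8  |    18   25   54   88  116  125  101   86   91   91
  -2    0    2   13   21   20   17   11    8    8  |    18   21   45  120  207  230  179  106   87   88
  -2   -2   -1   16   17   18   19   17    8    8  |    17   11   20  159  235  230  217  164   88   90
  -2   -4   -2   17   16   20   19   15    8    8  |    17   12   18  163  235  221  194  140   88   94
  55   37    4   15   17   19   17   11    8    8  |    33   25   30  167  232  209  166  109   90   92
 139  115   25   13   19   20   14    7    7    7  |    61   49   65  177  227  192  135   87   93   92
 120  109   38   11   18   18    9    5    8    8  |    53   45   64  158  207  167  104   82   97   92
 120  106   39    5   15   12    2    1    4    7  |    54   46   42   86  138  129   70   67   79   92
 119   99   19    7   12    4    0    8   23   27  |    54   41   49   97  112   82   70   75   90  100
 119   96   18    8   10    2   -1   28   79   97  |    53   41   54  101   99   67   71   85  115  129
```

Request:
send_rows --motion '[{"gripper": 41.5, "travel": [0, 0.5, 0], "rotation": [0, 0, 0]}, {"gripper": 42.5, "travel": [0, 0.5, 0], "rotation": [0, 0, 0]}, {"gripper": 43.5, "travel": [0, 0.5, 0], "rotation": [0, 0, 0]}, {"gripper": 44.5, "travel": [0, 0.5, 0], "rotation": [0, 0, 0]}, {"gripper": 44.5, "travel": [0, 0, 0], "rotation": [0, 0, 0]}]'

```text
t: 27.12
tcp_pos: [0.515, 0.2141, 0.228]
tool_rot: [-0.081, 0.997, 0.008, -0.001]
force: [0.5, -0.4, -4.7]
finger_gap: 0.521
```

Request:
send_rows --motion '[{"gripper": 45.5, "travel": [0, 0.5, 0], "rotation": [0, 0, 0]}, {"gripper": 46.5, "travel": [0, 0.5, 0], "rotation": [0, 0, 0]}, {"gripper": 47.5, "travel": [0, 0.5, 0], "rotation": [0, 0, 0]}, {"gripper": 48.5, "travel": [0, 0.5, 0], "rotation": [0, 0, 0]}, {"gripper": 48.5, "travel": [0, 0, 0], "rotation": [0, 0, 0]}]'

```text
t: 27.53
tcp_pos: [0.5146, 0.2163, 0.2282]
tool_rot: [-0.081, 0.997, 0.009, -0.001]
force: [0.0, -0.7, -5.6]
finger_gap: 0.566
```

```bash
python3 tube.py s16; python3 red.py s16b
```

```text
t 27.53 tcp [0.5146 0.2163 0.2282] yaw 9.31 tilt 1.0 F [ 0.  -0.7 -5.6] gap mm 48.3
torque [-0.23 -0.06 -0.05]
pred far tube-end top [360.49 147.83] centre [360.37 149.8 ] stub tip [336.85 193.02]
  -2   -1    0    4    7    8    8    8    7    9  |    20   16   21   49   80   90   85   87   89   86
  -3   -1   -1    3   11   14   12    8    8    8  |    18   15   11   40  100  131  113   90   90   90
  -2   -6   -4    4   20   17   21   12    8    8  |    19   14   11   54  181  242  208  125   91   88
  53   38   20    6   18   17   19   17   10    8  |    35   27   17   56  179  234  216  169  102   90
 141  124   85   20   16   20   18   15    9    8  |    62   56   37   61  176  226  194  139   88   93
 118  121   98   16   15   19   17   12    8    8  |    53   53   42   63  171  216  167  108   89   93
 121  120   97   17   14   19   14    8    7    8  |    52   53   41   61  154  190  136   89   95   92
 118  120   95   12    7   12   10    5    7    8  |    52   52   40   51  101  124  104   89  105   91
 117  120   91    4   10    9    2    1    4    6  |    54   53   39   65  113  101   71   68   80   92
 117  120   91    7    9    5    0    9   23   28  |    53   52   42   72  110   85   70   72   87   99
 117  120   83   13    8    2    0   29   79   97  |    53   51   58   89  100   68   72   86  115  129
t 27.58 tcp [0.5146 0.2163 0.2281] yaw 9.31 tilt 1.0 F [ 0.8 -0.9 -6.3] gap mm 48.7
[-0.35 -0.06  0.02]
red [([352, 153, 5, 12, 48], [354.2, 158.5])] before [([352, 156, 3, 13, 37], [353.0, 162.3])]
```

Request:
send_rows --motion '[{"gripper": 49.5, "travel": [0, 0.5, 0.4], "rotation": [0, 0, 0]}, {"gripper": 50.5, "travel": [0, 0.5, 0.4], "rotation": [0, 0, 0]}, {"gripper": 51.5, "travel": [0, 0.5, 0], "rotation": [0, 0, 0]}, {"gripper": 52.5, "travel": [0, 0.5, 0], "rotation": [0, 0, 0]}, {"gripper": 53.5, "travel": [0, 0.5, 0], "rotation": [0, 0, 0]}, {"gripper": 55, "travel": [0, 0.5, 0], "rotation": [0, 0, 0]}, {"gripper": 57, "travel": [0, 0, 0], "rotation": [0, 0, 0]}, {"gripper": 60, "travel": [0, 0, 0], "rotation": [0, 0, 0]}, {"gripper": 65, "travel": [0, 0, 0], "rotation": [0, 0, 0]}, {"gripper": 75, "travel": [0, 0, 0], "rotation": [0, 0, 0]}, {"gripper": 85, "travel": [0, 0, 0], "rotation": [0, 0, 0]}, {"gripper": 85, "travel": [0, 0, 0], "rotation": [0, 0, 0]}]'

```text
t: 28.63
tcp_pos: [0.5144, 0.2192, 0.2277]
tool_rot: [-0.081, 0.997, 0.009, -0.001]
force: [-0.8, 0.1, -0.8]
finger_gap: 0.996
```

```bash
python3 tube.py s17; python3 red.py s17b
```

```text
t 28.63 tcp [0.5144 0.2192 0.2277] yaw 9.3 tilt 1.01 F [-0.8  0.1 -0.8] gap mm 85.1
torque [-0.01  0.02 -0.08]
pred far tube-end top [360.86 147.47] centre [360.74 149.44] stub tip [337.3  192.54]
  -1    0   -1   -1   -1    1    6    8    8    8  |    17   16   17   17   14   27   67   92   90   87
  -2   -2   -1   -2   -2    1    6    8    8    8  |    16   17   16   15   13   30   67   91   92   91
   6   -2   -5   -3   -3    8   15   13    8    8  |    19   15   16   12    8   51   86   87   90   88
  64   49   38   17    3   22   36   32   11    8  |    36   33   28   24   32  112  150  108   90   91
 131  136  126   65   20   18   19   22   22    8  |    59   60   54   67  121  197  223  168   92   93
 117  118  123   72   24   19   17   13    8    8  |    52   51   50   92  181  220  192  143   89   92
 115  118  121   86    5   10   13   11    6    8  |    53   51   51   41   74  120  121  108   83   93
 115  117  120   80    2   10   11    8    8    8  |    53   53   53   44   68  113  109   87   90   91
 115  117  121   69    3   12    8    3    5    6  |    52   51   51   62   95  123  101   76   88   91
 116  116  123   63    7    9    2    7   23   28  |    51   51   49   84  114  101   72   74   91  100
 115  117  122   61    7    4   -1   28   78   97  |    52   52   51   97  116   84   70   84  114  129
t 28.68 tcp [0.5143 0.2192 0.2276] yaw 9.3 tilt 1.01 F [ 0.7  1.  -0.7] gap mm 85.1
[-0.02  0.03 -0.01]
red [([351, 152, 7, 13, 70], [353.9, 158.1])] before [([352, 156, 3, 13, 37], [353.0, 162.3])]
```

Request:
send_rows --motion '[{"gripper": 85, "travel": [0, 0, -5], "rotation": [0, 0, 0]}, {"gripper": 85, "travel": [0, 0, -10], "rotation": [0, 0, 0]}, {"gripper": 85, "travel": [0, 0, -20], "rotation": [0, 0, 0]}, {"gripper": 85, "travel": [0, 0, -30], "rotation": [0.5, 0, 0]}, {"gripper": 85, "travel": [0, 0, -40], "rotation": [0.5, 0, 0]}, {"gripper": 85, "travel": [0, 0, -40], "rotation": [0, 0, 0]}, {"gripper": 85, "travel": [40, 0, -30], "rotation": [0, 0, 0]}, {"gripper": 85, "travel": [40, 0, 0], "rotation": [0, 0, 0]}, {"gripper": 85, "travel": [0, 0, 0], "rotation": [0, 0, 0]}, {"gripper": 85, "travel": [0, 0, 0], "rotation": [0, 0, 0]}, {"gripper": 85, "travel": [0, 0, 0], "rotation": [0, 0, 0]}]'

```text
t: 29.65
tcp_pos: [0.4424, 0.206, 0.3985]
tool_rot: [-0.081, 0.997, 0.0, 0.001]
force: [0.7, -0.2, 1.3]
finger_gap: 0.996
```

```bash
python3 tube.py s18; python3 red.py s19; python3 - <<'E'
from h import *
c=manip.calibration('side')
S=cv2.imread('pics/s18.png');h=cv2.cvtColor(S,cv2.COLOR_BGR2HSV)
g=cv2.cvtColor(S,cv2.COLOR_BGR2GRAY)
# dark lug blob and red tab separation
m=(g[150:190,335:360]<45).astype(np.uint8);k,l,st,ce=cv2.connectedComponentsWithStats(m)
print('dark',[(st[i].tolist(),(ce[i]+[335,150]).round(1).tolist()) for i in range(1,k) if st[i,4]>8])
y=np.radians(9.2);ex=np.array([np.cos(y),np.sin(y),0]);ey=np.array([-np.sin(y),np.cos(y),0]);o=np.array([.5161,.2082,.2115])
f=lambda b,z:np.array(proj(c,o+ey*b+[0,0,z]))
print('lug c',f(-.018,.0265).round(1),'tab c out',f(.031,.0265).round(1),'in',f(.013,.0265).round(1))
E
```

```text
t 29.65 tcp [0.4424 0.206  0.3985] yaw 9.31 tilt 0.15 F [ 0.7 -0.2  1.3] gap mm 85.0
torque [-0.01  0.02  0.01]
pred far tube-end top [338.69  90.52] centre [338.65  92.9 ] stub tip [310.07 131.16]
   8    8    8    8    8    8    8    8    8    9  |    88   88   86   88   91   89   86   88   90   86
   6    6    8    8   11   13   11    7    7    9  |    91   90   87   85   87   87   84   87   90   89
  11    6    5    6   19   36   35   11    8    8  |    90   92   90   91  118  132  106   83   89   87
  63   37   24   16   17   24   38   30   11    8  |    70   83   87  108  185  222  178  104   89   90
 129  135  126   72   21   16   19   23   23    8  |    55   57   56   72  101  170  214  167   92   92
 115  117  121   81   16   11   13   13    9    8  |    51   50   50   60   94  122  143  142   88   91
 114  116  120   85    5   11   11   10    6    8  |    51   51   51   42   76  123  117   96   83   92
 114  115  122   81    1   10   12    8    7    8  |    53   52   50   44   68  114  108   87   89   91
 113  115  120   67    3   13    9    3    6    7  |    51   51   51   62   94  123  100   75   87   91
 114  115  121   63    6    9    1    7   23   28  |    51   51   50   84  113  102   70   73   90   99
 114  116  121   62    6    5   -1   27   78   96  |    52   50   52   95  114   83   70   84  113  128
t 29.7 tcp [0.4431 0.206  0.3981] yaw 9.3 tilt 0.11 F [-0.6 -0.6 -0. ] gap mm 85.4
[ 0.01 -0.    0.01]
red [([349, 152, 9, 13, 86], [353.3, 157.6])] before [([352, 156, 3, 13, 37], [353.0, 162.3])]
dark [([0, 3, 6, 11, 41], [336.8, 157.3]), ([7, 9, 11, 16, 96], [347.4, 166.6])]
lug c [347.4 167.1] tab c out [352.9 157.6] in [350.9 161. ]
```

```bash
python3 -c "
from h import *
print(manip.sign_off())"
```

```text
the job is handed in; nothing more can be done
None
```

The flap now hangs on the full bin, and the job was handed in at about 29.7 s. No verdict is reported, so the result rests on my own checks.

**What I did**
- I squeezed the pin in on the empty bin, lifted the flap off and carried it over.
- I lowered it into the slot in sub-millimetre steps until the stub touched the floor. That put the full bin's lugs about 5.5 mm higher than nominal.
- **First release:** the pin did not enter its hole. I regripped, felt out both slot walls and the +y lug, and tried again.
- **Second release:** the pin pressed on the lug face. Camera pixels showed the flap's pin end hanging about 3 mm low.
- **Third release:** I rolled the hand 1° to raise that end and let the pin out while tracking it. It sprang into the hole without side force.

**Last checks, with the gripper open and clear**
- **Pin:** the red tab was at pixel (353.3, 157.6); I predicted (352.9, 157.6) for fully out and (350.9, 161.0) for pulled in. Its distance from the thumb lug read about 48 mm against 49 mm expected, within the 3 mm allowed but only about 1 mm accurate.
- **Flap position:** the thumb lug was within about 0.5 px of its expected place, so the flap is seated.
- **Forces:** every wrist reading I saw in contact with the full bin stayed below about 11 N. Forces between readings were not seen.
- **Bystanders:** I saw no contact with any of them, but did not measure their positions again at the end.

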